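# Weigh the sampling pail

### The job

With the small steel pail left standing where it is under the wire shelf, swing its folded-down wire bail upright. Then lift the pail by the red sleeve of the bail, carry it to the bench balance and set it down gently on the middle of the round pan, standing level and let go. Leave the bowl, the brown bottle and the spatula where they are.

Things in the scene. Friction and masses are not known exactly. Their poses are not given: they have to be found in the camera images.
- pail: small open stainless steel pail, 90 mm across the rim (80 mm at the foot), 85 mm high, about 0.25 to 0.5 kg; stands on the bench partly under the wire shelf. Origin: centre of its underside; z up; x runs along the bail's pivot axis, through the two ears at x = +50 and -50 mm, 88 mm above the underside. The bail is folded over towards the pail's -y side
- bail (a joint): angle of the pail's wire bail about the pail's x axis: 0 = upright, positive = folded towards the pail's -y side, negative = towards +y; stops at +1.35 and -1.35. The hinge is slightly stiff (0.022 N m): the bail stays where it is left. The bail is 4 mm wire, 106 mm wide at the ears, with straight sides that slope in to the sleeve
- bail_grip (a point): centre of the bail's red plastic sleeve, the part to take hold of, which turns freely on the wire: 13 mm thick, 54 mm long, along the pail's x axis, centred 95 mm from the pivot axis (183 mm above the underside of the pail when upright). Its z axis points from the pivot axis to the sleeve, its x axis along the sleeve
- shelf_front (a point): middle of the front rod of a fixed cantilever wire shelf, 294 mm above the bench (rod 8 mm thick, 460 mm long, along this point's y). The shelf reaches 200 mm back from it (this point's +x); its two posts stand at its back. This rod runs about over the pail's middle: no room for a hand straight above the upright bail, only for one leaning back towards the robot
- pan (a point): centre of the top face of the balance's round steel pan, 140 mm across, 65 mm above the bench; z up. The balance is a fixed cream box 250 x 190 x 50 mm; its pan lies 35 mm beyond the middle of the box, its display towards the robot (this point's -x)
- balance: the fixed bench balance that carries the pan; origin at the middle of its underside, x away from the robot
- bowl: white porcelain bowl, 92 mm across, 45 mm high, on the bench under the shelf's front beside the pail; origin at the centre of its underside. To be left alone
- bottle: brown reagent bottle, 72 mm across, 150 mm high, standing left of the shelf, nearer the robot; origin at the centre of its underside. To be left alone
- spatula: spatula, 190 mm long, lying flat on the bench in front of the shelf; origin at the underside near its middle, x along its length. To be left alone
Things that resemble listed ones, but are neither listed nor needed, are in the scene too. What is meant by the pail is not pink, turquoise or yellow, and is the smaller of those in its own colour.

How it is judged (in metres and radians):
On the way, in this order (a step that is already met when the one before it is completed fails the run):
1. the bail is raised upright (within 0.25 rad) while the pail stands level on the bench, within 40 mm of where it stood (value of joint bail between -0.25 and 0.25 rad and distance of pail from where it was at the start of the episode below 0.04 m and height (world z) of pail below 0.008 m and angle between pail's own z axis and vertical below 0.1 rad), for 0.2 s.
2. the pail hangs from the hand by its bail: lifted more than 30 mm off the bench, with the grasp point within 45 mm of the middle of the sleeve and above the rim (height (world z) of pail above 0.03 m and distance between the grasp point and bail_grip below 0.045 m and contact force between the fingers and pail above 0.5 N and z of the grasp point in the frame of pail above 0.12 m), for 0.2 s.
At the end, for the whole second after the job is handed in: the pail stands level (within 0.06 rad) and still on the balance's pan, its middle within 25 mm of the pan's middle, released (horizontal distance between pail and pan below 0.025 m and z of pail in the frame of pan between -0.005 and 0.005 m and angle between pail's own z axis and vertical below 0.06 rad and linear speed of pail below 0.02 m/s); the robot touches nothing.
It fails at once if the bowl, bottle or spatula is moved by more than 20 mm (distance of any of bowl, bottle, spatula from where it was at the start of the episode above 0.02 m).
It fails at once if the pail is dropped or pressed on the pan (more than 45 N between pail and pan) (contact force between pail and balance above 45 N).
It also fails if it takes over 64 s, if anything falls off the work surface, if the arm or the gripper's body presses on something with over 40 N, if the wrist force passes 120 N, or if a joint passes its speed limit or range.

### The arm

A 6-joint arm with a two-finger parallel gripper is mounted at the origin on the work surface. World frame = base frame: x ahead of the robot, y to its left, z up, the work surface at z = 0. Lengths are in m, angles in degrees, forces in N, time in s.
With the tool pointing down it reaches from about 0.375 to 0.9 m from the base axis. Payload 3.1 kg.
Tool frame: the origin (TCP) lies on the centre line of the jaws, within the pads' length; the fingertips stand 8 mm ahead of it and the grasp point (between the pads) lies 11 mm behind it; z points along the fingers, y is the direction in which the jaws open and shut (so a half turn about z gives the same grasp; the last joint's range is limited). The gripper opens to 87 mm and grips with 3 to 60 N. Pads are 19 mm wide; open, the fingers measure 117 mm over their backs; the gripper's body (75 mm by 190 mm) begins 51 mm behind the grasp point.
Start: joints at [-78.008, 30.224, 82.088, -0, 67.689, -10.227], TCP at [0.236, -0.579, 0.231] pointing down, gripper open.
Joint ranges: [-176.69, 176.69], [-43.24, 126.21], [12.49, 139.97], [-82, 262], [0, 151.66], [-163.58, 163.58]. Speed limits (degrees/s): [159.86, 159.86, 180, 180, 180, 180].

### API

Orientations are given as a 3x3 rotation matrix whose columns are the frame's x, y, z axes.
In Python, from rig import * gives the robot as it stands. The module is installed in compiled form; this text tells all that it offers.
- The arm moves only by the tool arm_command, never from a script. Its argument "commands" is a list of rows, each an object with "translation": the shift along the tool's x, y, z scaled (see below), a list of three; "dr": the turn, a rotation vector about the tool's x, y, z scaled (see below), a list of three; "jaw": the closure, from 0 (fully open) to 1 (shut). In form: [{"translation": [x, y, z], "dr": [ax, ay, az], "jaw": jaw}, ...]. A call has 1 to 12 rows; each row shifts and turns the commanded pose from where the row before left it, along the tool's axes as they then stand; what a row does not reach is not made up. The controller multiplies each number of a shift by 25 mm and each number of a turn by 6 degrees. A row lasts 1/12 s, in which the tool goes at most 41.7 mm and 7.16 degrees, less where a joint would pass 70% of its speed; a pose out of reach is approached as far as the arm can. A call with a number of a shift or a turn outside -1 to 1 is refused whole. A call with a gripper value outside its range is refused whole. The fingers move at their own pace and stop on an object; the grip force is fixed at half the most. Time passes only in rows, so rows that do not move let the fingers close. It gives the time, the measured TCP pose, the force and the opening at its end, in the units of the state.
- read_state(): the state, without advancing time (a new reading comes with each control period).
- capture(name): name is "scene" or "top" or "wrist"; returns (picture, depth): 384x512x3 uint8, red, green, blue; 384x512 float32, m along the optical axis (not along the pixel's ray), 0 where there is no reading.
- camera_model(name): a dict with "intrinsics" (3x3 intrinsics, pixels), "pose" (4x4, takes a point from camera to world coordinates); the wrist camera has in their place "mount" (4x4, takes a point from camera to tool coordinates, whose origin is the TCP and whose axes are the flange's). Camera axes: x right, y down, z forward; pixel columns grow to the right and rows downward; lengths in m; the calibration is good to about 2 mm. A picture is of the moment at which its call begins: read the wrist's pose just before it. camera_model takes no time and is no camera call.
- hand_in(): hands the job in, once; it reports no verdict.
The state is a dict: "time_s": time; "joint_positions": joint angles; "qvel": joint speeds; "tau": joint torques, N m; "position": TCP position; "tcp_rot": TCP orientation; "force": force on the tool from outside, world axes, zero at the start; "moment": the same for the moment, N m; "opening": opening from 0.0 (shut) to 1.0 (fully open).
Only numpy, scipy, OpenCV 4.12 (cv2) and the standard library are available. Lean on these libraries where they do the work, as an engineer would, in place of code of your own. Each camera call takes 0.05 s, during which the arm holds its last target.

## Working session

There is one attempt and no reset: what is moved stays moved. The work goes in short steps, Python scripts to look and compute and a tool call to move; the robot and the scene stay as the last step left them, time stands still between calls to the robot, and variables do not carry over. Pictures are saved under pics/ and viewed, and the job is handed in when it is done.

Besides the shell and the picture viewer there is one more tool, called by a JSON object that holds its "fn" and its "kwargs", one argument or row to a line. arm_command: Moves the arm, as the interface text tells. Its arguments: {"type":"object","properties":{"commands":{"type":"array"}},"required":["commands"]}

```bash
mkdir -p pics; ls
python3 - <<'E'
from rig import *
import cv2,numpy as np
np.set_printoptions(precision=4,suppress=True)
s=read_state();print(s)
for n in ["scene","top"]:
    p,d=capture(n);cv2.imwrite(f"pics/{n}0.png",p[:,:,::-1]);np.savez(f"{n}0.npz",p=p,d=d)
    m=camera_model(n);print(n,m["intrinsics"],m["pose"])
p,d=capture("wrist");cv2.imwrite("pics/wrist0.png",p[:,:,::-1]);print(camera_model("wrist"))
E
```

```text
pics
{'time_s': 0.0, 'joint_positions': array([-78.0099,  30.278 ,  82.1541,  -0.0003,  67.6892, -10.228 ]), 'qvel': array([-0.0957, -0.016 , -0.0469,  0.0518, -0.0566,  0.0026]), 'tau': array([ -0.    , -44.004 , -17.6592,   0.0632,   0.0582,  -0.0002]), 'position': array([ 0.2362, -0.5779,  0.2296]), 'tcp_rot': array([[ 0.9258,  0.3781, -0.0004],
       [ 0.3781, -0.9257,  0.0021],
       [ 0.0004, -0.0021, -1.    ]]), 'force': array([ 0.1631, -0.8418, -0.716 ]), 'moment': array([-0.0126,  0.0109, -0.0683]), 'opening': 1.0064016241738567}
scene [[479.6412   0.     261.5227]
 [  0.     479.6412 193.2618]
 [  0.       0.       1.    ]] [[ 0.0943  0.7406 -0.6652  1.4767]
 [ 0.9955 -0.0659  0.0678 -0.0427]
 [ 0.0063 -0.6687 -0.7435  1.2235]
 [ 0.      0.      0.      1.    ]]
top [[362.7114   0.     260.4239]
 [  0.     362.7114 184.3427]
 [  0.       0.       1.    ]] [[ 0.0214 -0.9975  0.0672  0.5059]
 [-0.9992 -0.019   0.0357  0.0386]
 [-0.0344 -0.068  -0.9971  1.2233]
 [ 0.      0.      0.      1.    ]]
{'intrinsics': array([[326.7647,   0.    , 247.6328],
       [  0.    , 326.7647, 188.0566],
       [  0.    ,   0.    ,   1.    ]]), 'mount': array([[ 0.0009, -0.9523, -0.3051,  0.0855],
       [ 1.    ,  0.0008,  0.0006,  0.0008],
       [-0.0004, -0.3051,  0.9523, -0.154 ],
       [ 0.    ,  0.    ,  0.    ,  1.    ]])}
```

View pics/scene0.png

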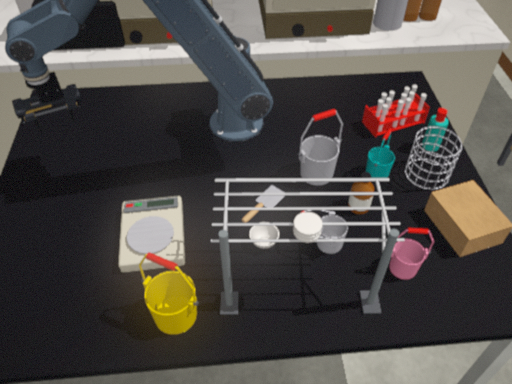

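View pics/top0.png

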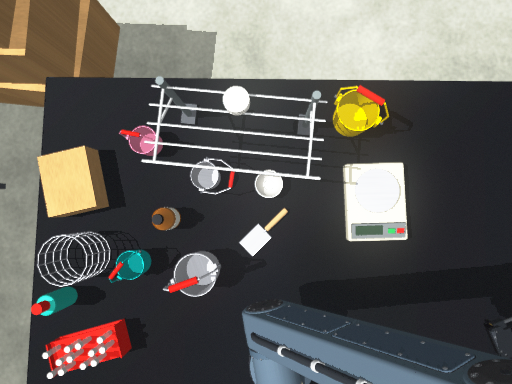

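View pics/wrist0.png

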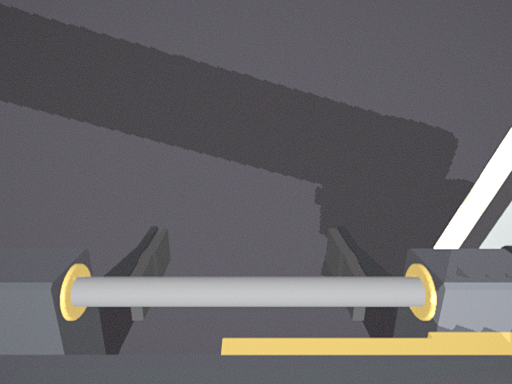

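The pail is near top pixel (207,175), with its sleeve at about (231,178) folded towards world -y. The bowl is at (269,184), the bottle at (165,217), and the pan at (377,190). I'll zoom in and measure.

```bash
cat > h.py <<'E'
import cv2,numpy as np
from rig import *
np.set_printoptions(precision=4,suppress=True)
def ray(n,uv,m=None):
    m=m or camera_model(n);K=m["intrinsics"];T=m["pose"]
    d=T[:3,:3]@np.linalg.inv(K)@np.array([uv[0],uv[1],1.]);return T[:3,3],d
def onz(n,uv,z):
    o,d=ray(n,uv);return o+d*(z-o[2])/d[2]
def dpt(n,u,v,dep):
    o,d=ray(n,(u,v));return o+d*dep   # d has cam z=1
def tri(uvA,uvB):
    o1,d1=ray("top",uvA);o2,d2=ray("scene",uvB)
    A=np.stack([d1,-d2],1);t=np.linalg.lstsq(A,o2-o1,rcond=None)[0]
    a=o1+d1*t[0];b=o2+d2*t[1];return (a+b)/2,np.linalg.norm(a-b)
E
python3 - <<'E'
from h import *
for n,(x0,y0,x1,y1) in {"top":(140,140,300,260),"scene":(200,170,400,290)}.items():
    z=np.load(n+"0.npz");p=z["p"];d=z["d"]
    c=p[y0:y1,x0:x1,::-1];k=800//(x1-x0)
    cv2.imwrite(f"pics/{n}z0.png",cv2.resize(c,None,fx=k,fy=k,interpolation=cv2.INTER_CUBIC))
    hsv=cv2.cvtColor(p,cv2.COLOR_RGB2HSV)
    m=(((hsv[...,0]<8)|(hsv[...,0]>172))&(hsv[...,1]>150)&(hsv[...,2]>80)).astype(np.uint8)
    N,L,S,C=cv2.connectedComponentsWithStats(m)
    for i in range(1,N):
        if S[i,4]>8:
            ys,xs=np.where(L==i); dm=np.median(d[ys,xs])
            print(n,S[i],C[i],dpt(n,*C[i],dm),cv2.minAreaRect(np.stack([xs,ys],1).astype(np.float32)))
# top cloud heights
z=np.load("top0.npz");d=z["d"]
for nm,uv in dict(bowl=(269,184),bottle=(165,218),pan=(377,190),bigpail=(195,275),bigs=(183,285),rodL=(145,161),rodR=(317,178),pailin=(205,177),sp=(262,231)).items():
    print(nm,dpt("top",*uv,d[uv[1],uv[0]]))
E
```

```text
top [357  85  28  21 221] [370.5701  94.8054] [ 0.813  -0.2139  0.2723] ((370.32415771484375, 94.61035919189453), (30.008371353149414, 7.687788486480713), 31.32869529724121)
top [121 129  19   8  91] [129.8352 132.7692] [0.7199 0.4616 0.1873] ((130.05767822265625, 132.71153259277344), (18.8271484375, 4.9029035568237305), 11.309932708740234)
top [228 172   7  16  74] [230.8649 179.1351] [0.5947 0.1691 0.1188] ((230.7973175048828, 179.21621704101562), (4.603171348571777, 15.289106369018555), 9.462322235107422)
top [397 228   7   5  34] [400.0882 230.0588] [ 0.4485 -0.3628  0.0596] ((400.0, 230.0), (4.0, 6.0), 90.0)
top [108 262  15  18  91] [115.     270.6813] [0.3206 0.4861 0.1873] ((115.19999694824219, 270.4000244140625), (4.800000190734863, 19.200000762939453), 36.869895935058594)
top [168 277  30  16 210] [182.4571 284.4857] [0.3048 0.2703 0.2703] ((182.6643829345703, 284.4383850097656), (7.139509677886963, 30.196617126464844), 69.44395446777344)
top [ 31 301  19  14 186] [ 39.629  307.3387] [0.2057 0.7125 0.167 ] ((40.17647171020508, 307.7059020996094), (11.64171028137207, 19.4028
[... 1386 characters left out ...]
7705230713, 24.033309936523438), 71.56504821777344)
scene [126 204   7   3  19] [129. 205.] [ 0.4499 -0.3613  0.0618] ((129.0, 205.0), (2.0, 6.0), 90.0)
scene [407 227  22   7 132] [417.5985 230.1742] [0.7217 0.4627 0.187 ] ((417.5, 230.0), (6.0, 21.0), 90.0)
scene [146 253  31  17 192] [161.4219 261.2708] [ 0.8201 -0.2117  0.2729] ((160.7152862548828, 261.3011779785156), (30.462474822998047, 7.470097541809082), 22.833654403686523)
bowl [0.5896 0.0533 0.0072]
bottle [0.4717 0.367  0.1231]
pan [ 0.5731 -0.2892  0.0657]
bigpail [0.2813 0.2937 0.0059]
bigs [0.3039 0.2685 0.2716]
rodL [0.6235 0.3734 0.2971]
rodR [ 0.5874 -0.0724  0.2956]
pailin [0.6096 0.271  0.0035]
sp [ 0.4317  0.0738 -0.0007]
```

View pics/topz0.png

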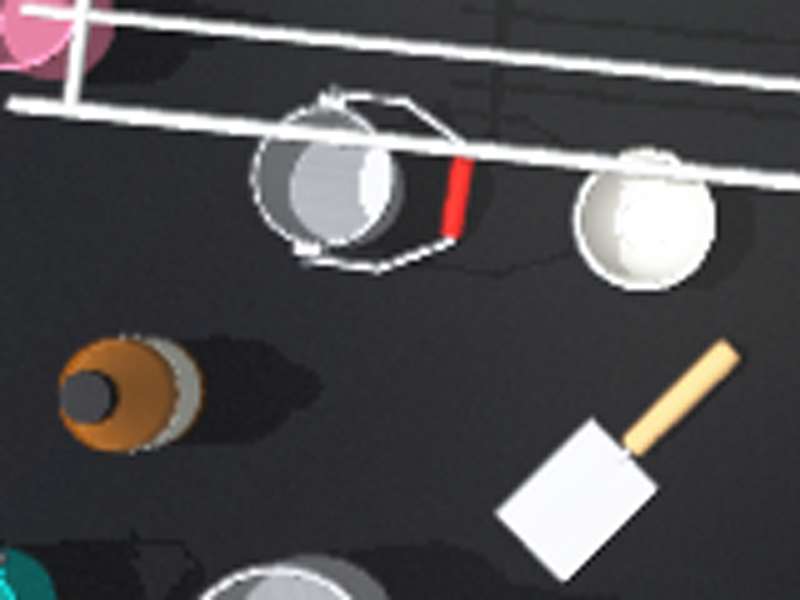

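View pics/scenez0.png

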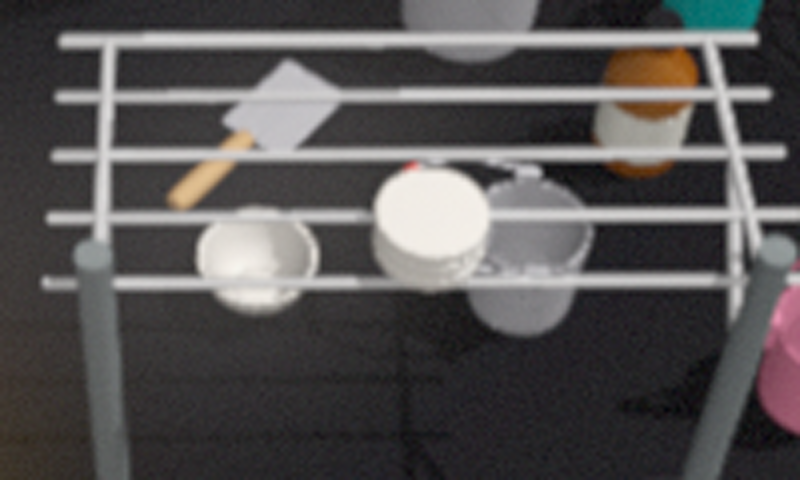

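Run:
```python
from h import *
z=np.load("top0.npz");p=z["p"];d=z["d"]
K=camera_model("top")
v,u=np.mgrid[0:384,0:512]
o,_=ray("top",(0,0)); R=K["pose"][:3,:3];Ki=np.linalg.inv(K["intrinsics"])
D=np.stack([u,v,np.ones_like(u)],-1)@Ki.T@R.T
P=o+D*d[...,None]
# rim height points near pail
m=(P[...,2]>0.078)&(P[...,2]<0.1)&(u>185)&(u<226)&(v>150)&(v<205)
Q=P[m];print("rim",len(Q),Q.min(0),Q.max(0),Q.mean(0))
def circ(Q):
    A=np.c_[2*Q[:,:2],np.ones(len(Q))];s=np.linalg.lstsq(A,(Q[:,:2]**2).sum(1),rcond=None)[0]
    return s[:2],np.sqrt(s[2]+s[0]**2+s[1]**2)
print("rim",circ(Q))
m=(P[...,2]>0.105)&(P[...,2]<0.13)&(u>222)&(u<240)&(v>155)&(v<200);print("sleeve/wire pts");print(P[m].mean(0))
m=(P[...,2]>0.086)&(P[...,2]<0.135)&(u>215)&(u<240)&(v>150)&(v<200)
for q,c in zip(P[m][::4],p[m][::4]):print(q,c)
m=(P[...,2]>0.040)&(P[...,2]<0.055)&(u>250)&(u<290)&(v>165)&(v<205);print("bowl",circ(P[m]))
m=(P[...,2]>0.060)&(P[...,2]<0.070)&(u>340)&(u<410)&(v>160)&(v<216);print("pan",circ(P[m]),P[m].min(0),P[m].max(0))
m=(P[...,2]>0.12)&(P[...,2]<0.17)&(u>145)&(u<185)&(v>200)&(v<235);print("bottle",P[m].mean(0),P[m].max(0))
```

```text
rim 135 [0.5513 0.214  0.0781] [0.6655 0.3017 0.0997] [0.6068 0.2563 0.0883]
rim (array([0.608 , 0.2547]), np.float64(0.047817652502042216))
sleeve/wire pts
[0.5964 0.1722 0.117 ]
[0.6585 0.2196 0.1009] [127 129 135]
[0.6553 0.2131 0.1021] [221 223 227]
[0.6519 0.2    0.1052] [250 250 252]
[0.6457 0.1935 0.1056] [200 200 208]
[0.6387 0.1798 0.1133] [201 204 209]
[0.6324 0.17   0.1161] [178 181 185]
[0.6167 0.1662 0.1188] [232  51  48]
[0.6134 0.1659 0.1206] [255  64  55]
[0.6104 0.169  0.1195] [255  65  56]
[0.6076 0.1725 0.1158] [244  54  48]
[0.6045 0.1724 0.1157] [255  57  52]
[0.6013 0.1721 0.1174] [255  57  49]
[0.5982 0.172  0.1179] [255  61  53]
[0.5969 0.2169 0.0862] [242 243 246]
[0.5953 0.1627 0.1179] [128  45  45]
[0.592  0.1654 0.1197] [236  49  45]
[0.5889 0.1685 0.119 ] [253  57  52]
[0.5859 0.1685 0.1182] [252  55  50]
[0.5828 0.1684 0.1187] [251  53  48]
[0.5795 0.1679 0.1223] [247  50  45]
[0.5765 0.1679 0.1216] [239  51  46]
[0.5733 0.1708 0.1219] [254  66  62]
[0.5704 0.1711 0.1191] [239 136 138]
[0.5674 0.1711 0.1179] [221 223 228]
[0.5644 0.1744 0.1158] [94 95 99]
[0.5612 0.1836 0.1152] [115 116 120]
[0.5551 0.2099 0.1034] [152 153 160]
[0.5518 0.216  0.1036] [254 254 254]
bowl (array([0.5884, 0.0545]), np.float64(0.042839667306509746))
pan (array([ 0.5725, -0.2887]), np.float64(0.04906185022148824)) [ 0.5035 -0.3589  0.06  ] [ 0.6403 -0.2198  0.0699]
bottle [0.4693 0.3807 0.144 ] [0.4864 0.3986 0.1543]
```

Run:
```python
from h import *
q=lambda a,b:(140+(a+.5)/5-.5,140+(b+.5)/5-.5)
a=onz("top",q(333,98),.088);b=onz("top",q(308,248),.088);print("ears",a,b,np.linalg.norm(a-b),(a+b)/2,np.degrees(np.arctan2(a[1]-b[1],a[0]-b[0])))
s=onz("top",q(463,160),.1125);e=onz("top",q(452,237),.1125);print("sleeve",s,e,np.linalg.norm(s-e),(s+e)/2,np.degrees(np.arctan2(s[1]-e[1],s[0]-e[0])))
print(onz("top",(230.86,179.14),.1125))
# rim extremes y: left x=253, right 403
print("rim L",onz("top",q(251,177),.085),"R",onz("top",q(403,185),.085),"top",onz("top",q(333,105),.085))
```

```text
ears [0.6591 0.2529 0.088 ] [0.5635 0.2658 0.088 ] 0.09637308710809483 [0.6113 0.2593 0.088 ] -7.6617707382490945
sleeve [0.6186 0.1663 0.1125] [0.5708 0.1719 0.1125] 0.048059594507590064 [0.5947 0.1691 0.1125] -6.599812299309603
[0.5951 0.1699 0.1125]
rim L [0.6081 0.3042 0.085 ] R [0.6048 0.2072 0.085 ] top [0.655  0.2533 0.085 ]
```

Cross-checks: ear midpoint gives the pail at about (0.608, 0.259), yaw about -7°. The sleeve is at about (0.596, 0.169, 0.1125), so the bail angle is about 1.3, matching the given geometry. The pan is at (0.572, -0.289), and the bowl and bottle are clear. I'll raise the tool and turn it in a free area first.

{"fn": "arm_command", "kwargs": {
  "commands": [
    {"translation": [0.92,-0.64,-0.5],"dr": [0,0,0],"jaw": 0},
    {"translation": [0.92,-0.64,-0.5],"dr": [0,0,0],"jaw": 0},
    {"translation": [0.92,-0.64,-0.5],"dr": [0,0,0],"jaw": 0},
    {"translation": [0.92,-0.64,-0.5],"dr": [0,0,0],"jaw": 0},
    {"translation": [0.92,-0.64,-0.5],"dr": [0,0,0],"jaw": 0},
    {"translation": [0.92,-0.64,-0.5],"dr": [0,0,0],"jaw": 0},
    {"translation": [0.92,-0.64,-0.5],"dr": [0,0,0],"jaw": 0},
    {"translation": [0.92,-0.64,-0.5],"dr": [0,0,0],"jaw": 0},
    {"translation": [0.92,-0.64,-0.5],"dr": [0,0,0],"jaw": 0},
    {"translation": [0.92,-0.64,-0.5],"dr": [0,0,0],"jaw": 0},
    {"translation": [0.92,-0.64,-0.5],"dr": [0,0,0],"jaw": 0},
    {"translation": [0.92,-0.64,-0.5],"dr": [0,0,0],"jaw": 0}
  ]
}}

```text
time_s: 1.15
position: [0.4196, -0.2949, 0.3809]
tcp_rot: [[0.926, 0.378, -0.0], [0.378, -0.926, 0.001], [-0.0, -0.001, -1.0]]
force: [-0.1, -0.0, 0.4]
opening: 1.002
```

{"fn": "arm_command", "kwargs": {
  "commands": [
    {"translation": [0,0,0],"dr": [0,0,-1],"jaw": 0},
    {"translation": [0,0,0],"dr": [0,0,-1],"jaw": 0},
    {"translation": [0,0,0],"dr": [0,0,-1],"jaw": 0},
    {"translation": [0,0,0],"dr": [0,0,-1],"jaw": 0},
    {"translation": [0,0,0],"dr": [0,0,-1],"jaw": 0},
    {"translation": [0,0,0],"dr": [0,0,-1],"jaw": 0},
    {"translation": [0,0,0],"dr": [0,0,-1],"jaw": 0},
    {"translation": [0,0,0],"dr": [0,0,-1],"jaw": 0},
    {"translation": [0,0,0],"dr": [0,0,-1],"jaw": 0},
    {"translation": [0,0,0],"dr": [0,0,-1],"jaw": 0},
    {"translation": [0,0,0],"dr": [0,0,-1],"jaw": 0},
    {"translation": [0,0,0],"dr": [0,0,-1],"jaw": 0}
  ]
}}

```text
time_s: 2.15
position: [0.4191, -0.2962, 0.3802]
tcp_rot: [[-0.079, 0.997, -0.001], [0.997, 0.079, 0.001], [0.001, -0.001, -1.0]]
force: [-0.8, 0.2, 0.3]
opening: 0.999
```

```bash
cat > goal.py <<'E'
from h import *
from scipy.spatial.transform import Rotation as Ro
def goalR(t=45,yaw=-7):
    t=np.radians(t);y=np.radians(yaw);u=np.array([np.cos(y),np.sin(y),0]);Z=np.array([0,0,1.])
    z=np.sin(t)*u-np.cos(t)*Z;x=-np.cos(t)*u-np.sin(t)*Z
    return np.stack([x,np.cross(z,x),z],1)
def delta(p,R):
    s=read_state();C=s["tcp_rot"];
    print("t",s["time_s"],"q",s["joint_positions"],"pos",s["position"],"op",s["opening"],"F",s["force"])
    print("trans units",C.T@(np.array(p)-s["position"])/.025,"dr units",np.degrees(Ro.from_matrix(C.T@R).as_rotvec())/6)
E
python3 -c "
from goal import *
s=read_state();delta(s['position'],goalR(0))
delta(s['position'],goalR(45))"
```

```text
t 2.15 q [-47.7474  12.8076  85.5605   0.0009  81.6804 -52.2652] pos [ 0.4191 -0.2962  0.3802] op 0.9993060702162301 F [-0.8248  0.1941  0.3005]
trans units [0. 0. 0.] dr units [  0.0004  -0.0087 -13.0804]
t 2.15 q [-47.7474  12.8076  85.5605   0.0009  81.6804 -52.2652] pos [ 0.4191 -0.2962  0.3802] op 0.9993060702162301 F [-0.8248  0.1941  0.3005]
trans units [0. 0. 0.] dr units [ -5.1186  -6.2755 -12.3584]
```

{"fn": "arm_command", "kwargs": {
  "commands": [
    {"translation": [0,0,0],"dr": [0,0,-1],"jaw": 0.4},
    {"translation": [0,0,0],"dr": [0,0,-1],"jaw": 0.4},
    {"translation": [0,0,0],"dr": [0,0,-1],"jaw": 0.4},
    {"translation": [0,0,0],"dr": [0,0,-1],"jaw": 0.4},
    {"translation": [0,0,0],"dr": [0,0,-1],"jaw": 0.4},
    {"translation": [0,0,0],"dr": [0,0,-1],"jaw": 0.4},
    {"translation": [0,0,0],"dr": [0,0,-1],"jaw": 0.4},
    {"translation": [0,0,0],"dr": [0,0,-1],"jaw": 0.4},
    {"translation": [0,0,0],"dr": [0,0,-1],"jaw": 0.4},
    {"translation": [0,0,0],"dr": [0,0,-1],"jaw": 0.4},
    {"translation": [0,0,0],"dr": [0,0,-1],"jaw": 0.4},
    {"translation": [0,0,0],"dr": [0,0,-1],"jaw": 0.4}
  ]
}}

```text
time_s: 3.15
position: [0.419, -0.2962, 0.3802]
tcp_rot: [[-0.972, 0.233, -0.001], [0.233, 0.972, 0.001], [0.001, 0.001, -1.0]]
force: [-0.4, -0.1, 0.4]
opening: 0.603
```

```bash
python3 -c "
from goal import *
R=goalR(45)
print(R)
g=np.array([.5957,.169,.1125]); tcp=g+R[:,2]*.011; print('grasp tcp',tcp)
pre=tcp-R[:,2]*.09; print('pre',pre)
delta(pre,R)
delta([.42,0.05,.38],R)"
```

```text
[[-0.7018  0.1219  0.7018]
 [ 0.0862  0.9925 -0.0862]
 [-0.7071  0.     -0.7071]]
grasp tcp [0.6034 0.1681 0.1047]
pre [0.5403 0.1758 0.1684]
t 3.15 q [ -47.7474   12.8062   85.5618    0.0002   81.6832 -124.2631] pos [ 0.419  -0.2962  0.3802] op 0.6034635961025896 F [-0.4127 -0.0911  0.3816]
trans units [-0.3192 19.4859  8.4841] dr units [-0.4195 -7.4986 -1.0267]
t 3.15 q [ -47.7474   12.8062   85.5618    0.0002   81.6832 -124.2631] pos [ 0.419  -0.2962  0.3802] op 0.6034635961025896 F [-0.4127 -0.0911  0.3816]
trans units [ 3.1912 13.475   0.0181] dr units [-0.4195 -7.4986 -1.0267]
```

{"fn": "arm_command", "kwargs": {
  "commands": [
    {"translation": [0.27,1,0],"dr": [0,0,0],"jaw": 0.4},
    {"translation": [0.27,1,0],"dr": [0,0,0],"jaw": 0.4},
    {"translation": [0.27,1,0],"dr": [0,0,0],"jaw": 0.4},
    {"translation": [0.27,1,0],"dr": [0,0,0],"jaw": 0.4},
    {"translation": [0.27,1,0],"dr": [0,0,0],"jaw": 0.4},
    {"translation": [0.27,1,0],"dr": [0,0,0],"jaw": 0.4},
    {"translation": [0.27,1,0],"dr": [0,0,0],"jaw": 0.4},
    {"translation": [0.27,1,0],"dr": [0,0,0],"jaw": 0.4},
    {"translation": [0.27,1,0],"dr": [0,0,0],"jaw": 0.4},
    {"translation": [0.27,1,0],"dr": [0,0,0],"jaw": 0.4},
    {"translation": [0.27,1,0],"dr": [0,0,0],"jaw": 0.4},
    {"translation": [0.27,1,0],"dr": [0,0,0],"jaw": 0.4}
  ]
}}

```text
time_s: 4.15
position: [0.4115, 0.0155, 0.3804]
tcp_rot: [[-0.971, 0.238, -0.0], [0.238, 0.971, 0.0], [0.0, 0.0, -1.0]]
force: [1.4, 0.6, 1.1]
opening: 0.598
```

{"fn": "arm_command", "kwargs": {
  "commands": [
    {"translation": [0,0,0],"dr": [0,0,-0.54],"jaw": 0.4},
    {"translation": [0,0,0],"dr": [0,0,-0.54],"jaw": 0.4},
    {"translation": [0,0,0],"dr": [0,-0.75,0],"jaw": 0.4},
    {"translation": [0,0,0],"dr": [0,-0.75,0],"jaw": 0.4},
    {"translation": [0,0,0],"dr": [0,-0.75,0],"jaw": 0.4},
    {"translation": [0,0,0],"dr": [0,-0.75,0],"jaw": 0.4},
    {"translation": [0,0,0],"dr": [0,-0.75,0],"jaw": 0.4},
    {"translation": [0,0,0],"dr": [0,-0.75,0],"jaw": 0.4},
    {"translation": [0,0,0],"dr": [0,-0.75,0],"jaw": 0.4},
    {"translation": [0,0,0],"dr": [0,-0.75,0],"jaw": 0.4},
    {"translation": [0,0,0],"dr": [0,-0.75,0],"jaw": 0.4},
    {"translation": [0,0,0],"dr": [0,-0.75,0],"jaw": 0.4}
  ]
}}

```text
time_s: 5.15
position: [0.4114, 0.0142, 0.3807]
tcp_rot: [[-0.699, 0.128, 0.704], [0.089, 0.992, -0.091], [-0.71, -0.001, -0.704]]
force: [-0.1, 1.1, -0.1]
opening: 0.596
```

```bash
python3 -c "
from goal import *
R=goalR(45)
delta([.5403,.1758,.1684],R)
p,d=capture('wrist');cv2.imwrite('pics/w1.png',p[:,:,::-1])
p,d=capture('top');cv2.imwrite('pics/t1.png',p[:,:,::-1])"
```

```text
t 5.15 q [ -20.9916  -14.357   126.5492   23.1053   25.1938 -120.8657] pos [0.4114 0.0142 0.3807] op 0.5964645557876168 F [-0.1468  1.1194 -0.0511]
trans units [3.0037 7.0749 9.0216] dr units [-0.0451  0.0376 -0.0317]
```

View pics/w1.png

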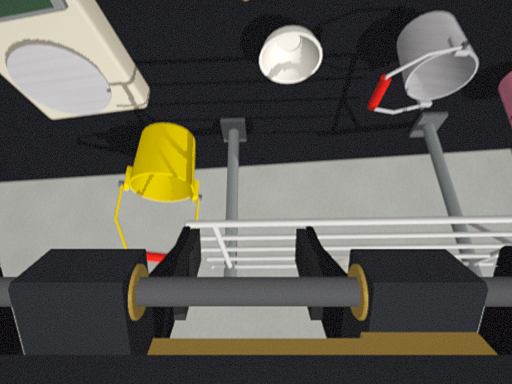

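View pics/t1.png

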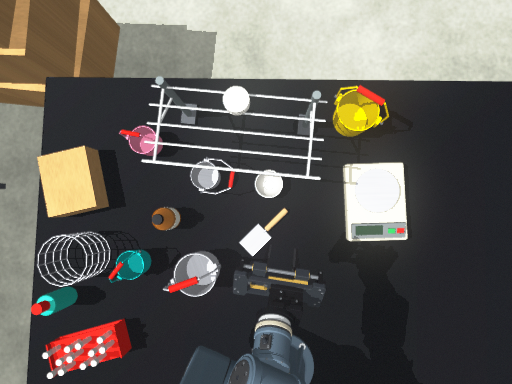

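The wrist view shows the sleeve at (380,92), the pail at upper right and the bowl at (290,53). I'll triangulate the sleeve from wrist and top views.

```bash
cat >> goal.py <<'E'
def wristmodel():
    s=read_state();m=camera_model("wrist");T=np.eye(4);T[:3,:3]=s["tcp_rot"];T[:3,3]=s["position"]
    return {"intrinsics":m["intrinsics"],"pose":T@m["mount"]}
def isect(r1,r2):
    (o1,d1),(o2,d2)=r1,r2
    t=np.linalg.lstsq(np.stack([d1,-d2],1),o2-o1,rcond=None)[0];a=o1+d1*t[0];b=o2+d2*t[1];return (a+b)/2,np.linalg.norm(a-b)
E
python3 - <<'E'
from goal import *
wm=wristmodel();p=cv2.imread('pics/w1.png');hsv=cv2.cvtColor(p,cv2.COLOR_BGR2HSV)
m=(((hsv[...,0]<8)|(hsv[...,0]>172))&(hsv[...,1]>150)&(hsv[...,2]>60)).astype(np.uint8)
N,L,S,C=cv2.connectedComponentsWithStats(m)
for i in range(1,N):
    if S[i,4]>30:
        ys,xs=np.where(L==i);bx=cv2.minAreaRect(np.stack([xs,ys],1).astype(np.float32));print(S[i],C[i],bx)
        if C[i][0]>300:
            P,e=isect(ray('',bx[0],wm),ray("top",(230.8,179.2)));print(P,e)
E
```

```text
[367  73  25  38 381] [378.5197  92.4173] ((378.70001220703125, 92.10000610351562), (11.180339813232422, 39.80200958251953), 26.56505012512207)
[0.5952 0.1709 0.1079] 0.0005703138221621216
[146 252  21  11 158] [154.7911 256.6709] ((155.56655883789062, 257.1842956542969), (20.21353530883789, 8.763093948364258), 6.709836959838867)
```

```bash
python3 -c "
from goal import *
R=goalR(45)
tcp=np.array([.5955,.170,.110])+R[:,2]*.011;print(tcp)
delta(tcp-.09*R[:,2],R)"
```

```text
[0.6032 0.1691 0.1022]
t 5.25 q [ -21.0043  -14.3456  126.7765   22.8916   25.5216 -120.5748] pos [0.4086 0.0154 0.3774] op 0.6026213574470785 F [-0.6906  0.3309 -0.562 ]
trans units [2.8366 7.0551 9.115 ] dr units [-0.0249 -0.0557 -0.0564]
```

{"fn": "arm_command", "kwargs": {
  "commands": [
    {"translation": [0.28,0.7,0.9],"dr": [0,0,0],"jaw": 0.45},
    {"translation": [0.28,0.7,0.9],"dr": [0,0,0],"jaw": 0.45},
    {"translation": [0.28,0.7,0.9],"dr": [0,0,0],"jaw": 0.45},
    {"translation": [0.28,0.7,0.9],"dr": [0,0,0],"jaw": 0.45},
    {"translation": [0.28,0.7,0.9],"dr": [0,0,0],"jaw": 0.45},
    {"translation": [0.28,0.7,0.9],"dr": [0,0,0],"jaw": 0.45},
    {"translation": [0.28,0.7,0.9],"dr": [0,0,0],"jaw": 0.45},
    {"translation": [0.28,0.7,0.9],"dr": [0,0,0],"jaw": 0.45},
    {"translation": [0.28,0.7,0.9],"dr": [0,0,0],"jaw": 0.45},
    {"translation": [0.28,0.7,0.9],"dr": [0,0,0],"jaw": 0.45},
    {"translation": [0,0,0],"dr": [0,0,0],"jaw": 0.45},
    {"translation": [0,0,0],"dr": [0,0,0],"jaw": 0.45}
  ]
}}

```text
time_s: 6.25
position: [0.4649, 0.0642, 0.2902]
tcp_rot: [[-0.718, 0.167, 0.675], [0.098, 0.985, -0.14], [-0.689, -0.034, -0.724]]
force: [-0.1, -0.9, 0.6]
opening: 0.55
```

```bash
python3 -c "
from goal import *
R=goalR(45)
tcp=np.array([.5955,.170,.110])+R[:,2]*.011
delta(tcp,R)
wm=wristmodel()
p,d=capture('wrist');cv2.imwrite('pics/w2.png',p[:,:,::-1])
hsv=cv2.cvtColor(p,cv2.COLOR_RGB2HSV)
m=(((hsv[...,0]<8)|(hsv[...,0]>172))&(hsv[...,1]>150)&(hsv[...,2]>60)).astype(np.uint8)
N,L,S,C=cv2.connectedComponentsWithStats(m)
for i in range(1,N):
    if S[i,4]>30:
        ys,xs=np.where(L==i);bx=cv2.minAreaRect(np.stack([xs,ys],1).astype(np.float32));print(S[i],C[i],bx)
        print(isect(ray('',C[i],wm),ray('top',(230.8,179.2))))
"
```

```text
t 6.25 q [ -1.1435   5.709  128.1489 -67.4335   7.8532 -17.9309] pos [0.4649 0.0642 0.2902] op 0.5502779947669562 F [-0.1387 -0.8854  0.5663]
trans units [1.615  5.3144 8.5952] dr units [-0.5394 -0.2468 -0.0844]
[356 108  27  42 522] [368.364  128.9751] ((368.18780517578125, 128.82579040527344), (13.889023780822754, 43.47454833984375), 25.34617805480957)
(array([0.5949, 0.1686, 0.1157]), np.float64(0.00207603793023587))
```

View pics/w2.png

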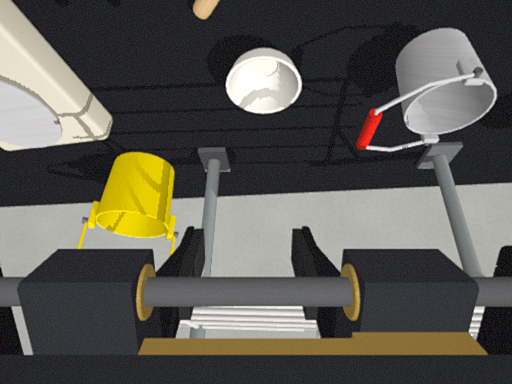

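The wrist passed near its singularity (q5 = 7.9°, q4 swung to -67), so the move fell short. I'll fit a simple kinematic model to the logged states and choose a tilt that stays clear of it.

```bash
cat > kin.py <<'E'
from goal import *
from scipy.optimize import least_squares
D=np.radians
data=[([-78.0099,30.278,82.1541,-.0003,67.6892,-10.228],[.2362,-.5779,.2296]),
([-47.7474,12.8076,85.5605,.0009,81.6804,-52.2652],[.4191,-.2962,.3802]),
([-20.9916,-14.357,126.5492,23.1053,25.1938,-120.8657],[.4114,.0142,.3807]),
([-21.0043,-14.3456,126.7765,22.8916,25.5216,-120.5748],[.4086,.0154,.3774]),
([-1.1435,5.709,128.1489,-67.4335,7.8532,-17.9309],[.4649,.0642,.2902])]
def fk(q,p):
    q=D(np.array(q));d1,a1,L2,a3,L4,L6=p
    ry=lambda a:Ro.from_euler('y',a).as_matrix();rz=lambda a:Ro.from_euler('z',a).as_matrix()
    R=rz(q[0]);x=np.array([0,0,d1])+R@[a1,0,0]
    R=R@ry(q[1]);x=x+R@[0,0,L2];R=R@ry(q[2]);x=x+R@[a3,0,L4];w=x
    R=R@rz(q[3])@ry(q[4]);x=x+R@[0,0,L6];R=R@rz(q[5]);return x,R,w
r=least_squares(lambda p:np.concatenate([fk(q,p)[0]-t for q,t in data]),[.3,0,.4,0,.4,.25])
P=r.x
C0=Ro.from_euler('z',0).as_matrix()
_,R0,_=fk(data[0][0],P)
Rt0=np.array([[.9258,.3781,-.0004],[.3781,-.9257,.0021],[.0004,-.0021,-1]])
OFF=Ro.from_euler('z',round(np.degrees(Ro.from_matrix(R0.T@Rt0).as_rotvec()[2])/90)*90,degrees=True).as_matrix()
lo=np.array([-176,-43,12.5,-82,0,-163]);hi=np.array([176,126,140,262,151,163])
def ik(x,R,q0):
    f=lambda q:np.concatenate([(fk(q,P)[0]-x)*10,Ro.from_matrix((fk(q,P)[1]@OFF).T@R).as_rotvec()])
    s=least_squares(f,np.clip(q0,lo+.1,hi-.1),bounds=(lo,hi),x_scale=30);return s.x,np.linalg.norm(s.fun)
E
python3 - <<'E'
from kin import *
print(P,r.fun.reshape(-1,3)*1000)
print(Ro.from_matrix(R0.T@Rt0).as_rotvec(degrees=True))
for q,t in data[2:]:print(fk(q,P)[1]@OFF)
pts=dict(fold=[.5955,.17,.11],up=[.6075,.259,.183],back=[.54,.24,.23],bal=[.572,-.289,.255])
for t in (20,25,30,35,40,45,50,55,60):
  for n,g in pts.items():
    R=goalR(t,-7);best=[]
    for s in ([10,20,110,-40,30,-60],[10,20,110,200,30,60],[0,20,120,60,30,-120],[20,20,100,-70,60,-20],[20,20,100,250,60,60]):
        q,e=ik(np.array(g)+R[:,2]*.011,R,s)
        if e<1e-3 and not any(np.abs(q-b).max()<2 for b in best):best.append(q)
    print(t,n,[b.round(0) for b in best])
E
```

```text
[ 0.3876 -0.1251  0.7032  0.1949  0.4985  0.4286] [[-108.4494  -23.6404  -33.7004]
 [ -86.0844  -70.3782   -0.874 ]
 [ -27.069   -84.9844   17.5081]
 [ -28.4155  -84.4313   16.2687]
 [  -6.2572 -127.4409    0.7976]]
[-0.0012  0.0024 90.0019]
[[-0.6987  0.1275  0.704 ]
 [ 0.0891  0.9918 -0.0912]
 [-0.7099 -0.001  -0.7043]]
[[-0.7052  0.1278  0.6974]
 [ 0.0925  0.9918 -0.0882]
 [-0.703   0.0023 -0.7112]]
[[-0.7184  0.1671  0.6753]
 [ 0.0978  0.9854 -0.1397]
 [-0.6888 -0.0343 -0.7242]]
20 fold [array([ 22.,  32., 100., -19.,  32., -46.])]
20 up [array([ 31.,  29.,  92., -18.,  44., -41.])]
20 back [array([ 33.,  22.,  98., -18.,  46., -39.])]
20 bal [array([ -32.,   22.,   93.,   12.,   47., -122.])]
25 fold [array([ 24.,  32., 103., -30.,  26., -33.])]
25 up [array([ 33.,  29.,  96., -26.,  39., -32.])]
25 back [array([ 36.,  22., 101., -26.,  41., -30.])]
25 bal [array([ -34.,   21.,   97.,   17.,   40., -128.])]
30 fold [array([ 27.,  33., 106., -48.,  22., -14.])]
30 up [array([ 35.,  29.,  99., -36.,  35., -21.])]
30 back [array([ 39.,  22., 104., -36.,  38., -19.])]
30 bal [array(
[... 284 characters left out ...]
ray([ 41.,  31., 104., -63.,  32.,   9.])]
40 back [array([ 45.,  23., 110., -60.,  36.,   9.])]
40 bal []
45 fold [array([ 34.,  39., 114., 252.,  29.,  52.])]
45 up [array([ 43.,  32., 107., -77.,  34.,  25.])]
45 back [array([ 48.,  25., 112., -72.,  38.,  24.])]
45 bal []
50 fold [array([ 37.,  42., 116., 243.,  37.,  64.])]
50 up []
50 back []
50 bal [array([-44.,  25., 113.,  93.,  28., 150.])]
55 fold [array([ 40.,  45., 118., 238.,  45.,  72.])]
55 up []
55 back []
55 bal [array([-47.,  28., 116., 108.,  33., 134.])]
60 fold [array([ 42.,  49., 119., 235.,  53.,  79.])]
60 up [array([ 51.,  40., 112., 257.,  49.,  58.])]
60 back []
60 bal [array([-49.,  31., 118., 117.,  41., 122.])]
```

```bash
sed -i 's/d1,a1,L2,a3,L4,L6=p/d1,a1,L2,a3,L4,L6,b=p/; s/R@\[a1,0,0\]/R@[a1,b,0]/; s/\[.3,0,.4,0,.4,.25\]/[.3,0,.4,0,.4,.25,.1]/' kin.py
cat > try.py <<'E'
from kin import *
print(P,r.fun.reshape(-1,3)*1000)
pts=dict(fold=[.5955,.17,.11],up=[.6075,.259,.183],back=[.54,.24,.23],bal=[.572,-.289,.255])
for yaw in (-7,0,8):
 for t in (20,25,30,35,40,45,50,55,60):
  for n,g in pts.items():
    R=goalR(t,yaw);best=[]
    for s in ([10,20,110,-40,30,-60],[10,20,110,200,30,60],[0,20,120,60,30,-120],[20,20,100,-70,60,-20],[20,20,100,250,60,60]):
        q,e=ik(np.array(g)+R[:,2]*.011,R,s)
        if e<1e-3 and not any(np.abs(q-b).max()<2 for b in best):best.append(q)
    print(yaw,t,n,[b.round(0) for b in best])
E
python3 try.py
```

```text
[0.2742 0.0001 0.5879 0.1141 0.3916 0.2974 0.111 ] [[ 0.0014 -0.0013  0.0102]
 [-0.0364 -0.0312  0.0086]
 [ 0.0247  0.0312  0.015 ]
 [-0.012   0.0054 -0.0396]
 [ 0.0012  0.0081  0.0058]]
-7 20 fold [array([  8.,  36., 103., -13.,  22., -63.])]
-7 20 up [array([ 17.,  32.,  93., -13.,  37., -57.])]
-7 20 back [array([ 17.,  24., 100., -13.,  38., -57.])]
-7 20 bal [array([ -42.,   25.,   93.,   16.,   47., -134.])]
-7 25 fold [array([  9.,  36., 106., -26.,  15., -51.])]
-7 25 up [array([ 18.,  32.,  96., -20.,  31., -49.])]
-7 25 back [array([ 18.,  23., 103., -20.,  32., -50.])]
-7 25 bal [array([ -43.,   24.,   97.,   22.,   41., -141.])]
-7 30 fold [array([  9.,  37., 109., -57.,  10., -19.])]
-7 30 up [array([ 19.,  32.,  99., -31.,  25., -38.])]
-7 30 back [array([ 19.,  23., 106., -30.,  26., -39.])]
-7 30 bal [array([ -45.,   23.,  100.,   31.,   36., -150.])]
-7 35 fold [array([ 10.,  38., 112., 251.,  10.,  33.])]
-7 35 up [array([ 20.,  32., 102., -48.,  20., -21.])]
-7 35 back [array([ 21.,  23., 109., -46.,  22., -23.])]
-7 35 bal [array([ -46.,   23.,  104.,   43.,   32.
[... 3976 characters left out ...]
-54.,  26., 105.,  64.,  44., 162.])]
8 50 fold [array([  4.,  43., 123., 175.,  36.,  92.])]
8 50 up [array([ 16.,  34., 114., 199.,  19.,  77.])]
8 50 back [array([ 16.,  25., 122., 201.,  18.,  76.])]
8 50 bal [array([-55.,  27., 108.,  73.,  46., 152.])]
8 55 fold [array([  4.,  47., 125., 176.,  47.,  91.])]
8 55 up [array([ 16.,  36., 117., 195.,  29.,  82.])]
8 55 back [array([ 17.,  28., 125., 195.,  28.,  82.])]
8 55 bal [array([-57.,  29., 110.,  81.,  49., 142.])]
8 60 fold [array([  4.,  50., 127., 176.,  57.,  90.])]
8 60 up [array([ 17.,  39., 119., 192.,  38.,  85.])]
8 60 back [array([ 17.,  31., 127., 192.,  38.,  85.])]
8 60 bal [array([-59.,  31., 112.,  88.,  53., 134.])]
```

The model fits to 0.05 mm. A tilt of 28° with heading -7° keeps one wrist branch throughout and leaves about 17 mm to the shelf rod. I'll check the joint path.

```bash
cat >> kin.py <<'E'
T=28;Rg=goalR(T,-7)
def tcpof(g):return np.array(g)+Rg[:,2]*.011
E
python3 - <<'E'
from kin import *
s=read_state();q=s["joint_positions"];x0=s["position"]
R0=s["tcp_rot"]
f=tcpof([.5955,.17,.11]);pre=f-.09*Rg[:,2]
print(Rg);print("pre",pre,"f",f)
dv=Ro.from_matrix(R0.T@Rg).as_rotvec()
def leg(a,b,Ra,n,name):
    global q
    for i in range(1,n+1):
        R=Ra@Ro.from_rotvec(dv*i/n).as_matrix() if name=="rot" else Rg
        qn,e=ik(a+(b-a)*i/n,R,q);
        if i%3==0 or i==n or e>1e-3:print(name,i,qn.round(0),"e%.1e"%e,"dq",np.abs(qn-q).max().round(1))
        q=qn
leg(x0,x0,R0,6,"rot");leg(x0,pre,0,12,"pre");leg(pre,f,0,6,"fold")
pc=np.array([.6075,.259,.088]);n=np.array([np.sin(D(-7)),-np.cos(D(-7)),0])
c=f
for th in np.radians([60,40,20,0]):
    g=tcpof(pc+.095*(np.sin(th)*n+np.cos(th)*np.array([0,0,1])));leg(c,g,0,3,"arc");c=g
leg(c,c-.05*Rg[:,2],0,3,"lift");c=c-.05*Rg[:,2]
for g in ([.52,.22,.285],[.52,-.2,.285],[.572,-.289,.285],[.572,-.289,.249]):
    g=tcpof(g);leg(c,g,0,9,"carry");c=g
delta(x0,Rg)
E
```

```text
[[-0.8764  0.1219  0.466 ]
 [ 0.1076  0.9925 -0.0572]
 [-0.4695  0.     -0.8829]]
pre [0.5587 0.1745 0.1798] f [0.6006 0.1694 0.1003]
rot 3 [ -3.   4. 123. -12.  17. -75.] e1.6e-09 dq 9.3
rot 6 [ -5.   5. 118.  -2.  29. -87.] e3.6e-13 dq 4.0
pre 3 [ -0.  10. 117.  -7.  25. -78.] e1.8e-11 dq 3.2
pre 6 [  4.  16. 115. -14.  22. -68.] e3.2e-11 dq 3.2
pre 9 [  7.  21. 113. -20.  20. -58.] e1.5e-11 dq 3.1
pre 12 [ 11.  26. 110. -26.  19. -50.] e1.1e-12 dq 2.7
fold 3 [ 10.  31. 109. -32.  15. -44.] e3.4e-14 dq 2.3
fold 6 [  9.  36. 108. -41.  11. -35.] e7.4e-12 dq 3.3
arc 3 [ 10.  34. 106. -32.  15. -44.] e2.5e-10 dq 2.5
arc 3 [ 12.  32. 104. -27.  20. -47.] e7.8e-12 dq 1.6
arc 3 [ 15.  31. 101. -26.  24. -46.] e1.5e-14 dq 1.4
arc 3 [ 18.  32.  98. -26.  27. -43.] e2.5e-15 dq 1.1
lift 3 [ 20.  27.  99. -24.  31. -46.] e6.9e-15 dq 1.7
carry 3 [ 19.  23. 101. -23.  32. -47.] e2.5e-15 dq 1.1
carry 6 [ 18.  20. 103. -21.  33. -49.] e1.4e-15 dq 1.2
carry 9 [ 17.  16. 105. -20.  34. -52.] e2.7e-15 dq 1.2
carry 3 [ -2.  12. 112.  -5.  29. -82.] e3.5e-12 dq 11.5
carry 6 [ -23.   11.  113.   15.   30. -117.] e3.3e-13 dq 11.2
carry 9 [ -40.   14.  108.   26.   36. -141.] e8.7e-15 dq 6.4
carry 3 [ -42.   16.  105.   26.   38. -142.] e1.9e-15 dq 1.2
carry 6 [ -43.   19.  101.   26.   40. -143.] e4.1e-15 dq 1.3
carry 9 [ -44.   21.   97.   25.   42. -143.] e1.7e-15 dq 1.3
carry 3 [ -44.   22.   98.   26.   40. -144.] e2.3e-11 dq 0.5
carry 6 [ -44.   23.   98.   27.   39. -146.] e2.7e-11 dq 0.5
carry 9 [ -44.   24.   99.   28.   37. -147.] e3.1e-11 dq 0.5
t 6.3 q [ -1.1684   5.6541 128.1921 -67.3832   7.8364 -17.9453] pos [0.4645 0.0641 0.2903] op 0.550396275902489 F [-0.5931 -0.0915 -0.2566]
trans units [0. 0. 0.] dr units [-0.5211  2.5876 -0.1727]
```

The joint path is smooth. Rotating in place first.

{"fn": "arm_command", "kwargs": {
  "commands": [
    {"translation": [0,0,0],"dr": [-0.05,0.25,0],"jaw": 0.45},
    {"translation": [0,0,0],"dr": [-0.05,0.25,-0.02],"jaw": 0.45},
    {"translation": [0,0,0],"dr": [-0.05,0.26,-0.02],"jaw": 0.45},
    {"translation": [0,0,0],"dr": [-0.05,0.26,-0.02],"jaw": 0.45},
    {"translation": [0,0,0],"dr": [-0.05,0.26,-0.02],"jaw": 0.45},
    {"translation": [0,0,0],"dr": [-0.05,0.26,-0.02],"jaw": 0.45},
    {"translation": [0,0,0],"dr": [-0.05,0.26,-0.02],"jaw": 0.45},
    {"translation": [0,0,0],"dr": [-0.05,0.26,-0.02],"jaw": 0.45},
    {"translation": [0,0,0],"dr": [-0.05,0.26,-0.02],"jaw": 0.45},
    {"translation": [0,0,0],"dr": [-0.05,0.26,-0.02],"jaw": 0.45}
  ]
}}

```text
time_s: 7.13
position: [0.4636, 0.0624, 0.2908]
tcp_rot: [[-0.861, 0.131, 0.491], [0.109, 0.991, -0.073], [-0.496, -0.009, -0.868]]
force: [0.7, 0.1, -0.8]
opening: 0.551
```

```bash
python3 -c "
from kin import *
f=tcpof([.5955,.17,.11])
delta(f-.09*Rg[:,2],Rg)"
```

```text
t 7.1333 q [ -4.921    4.4493 119.0597  -3.8533  26.8383 -84.5745] pos [0.4636 0.0624 0.2908] op 0.5508421720419107 F [ 0.7054  0.0876 -0.8221]
trans units [-0.5834  4.9823  5.3968] dr units [-0.1175  0.2908 -0.0319]
```

{"fn": "arm_command", "kwargs": {
  "commands": [
    {"translation": [0,0,0],"dr": [-0.12,0.29,-0.03],"jaw": 0.45},
    {"translation": [0,0.5,0.5],"dr": [0,0,0],"jaw": 0.45},
    {"translation": [-0.05,0.5,0.54],"dr": [0,0,0],"jaw": 0.45},
    {"translation": [-0.05,0.5,0.54],"dr": [0,0,0],"jaw": 0.45},
    {"translation": [-0.05,0.5,0.54],"dr": [0,0,0],"jaw": 0.45},
    {"translation": [-0.05,0.5,0.54],"dr": [0,0,0],"jaw": 0.45},
    {"translation": [-0.05,0.5,0.54],"dr": [0,0,0],"jaw": 0.45},
    {"translation": [-0.05,0.5,0.54],"dr": [0,0,0],"jaw": 0.45},
    {"translation": [-0.05,0.5,0.54],"dr": [0,0,0],"jaw": 0.45},
    {"translation": [-0.05,0.5,0.54],"dr": [0,0,0],"jaw": 0.45},
    {"translation": [-0.05,0.5,0.54],"dr": [0,0,0],"jaw": 0.45}
  ]
}}

```text
time_s: 8.05
position: [0.5519, 0.1778, 0.1769]
tcp_rot: [[-0.876, 0.123, 0.467], [0.108, 0.992, -0.058], [-0.47, -0.001, -0.883]]
force: [-0.4, -0.4, 0.2]
opening: 0.547
```

```bash
python3 -c "
from kin import *
f=tcpof([.5955,.17,.11])
delta(f,Rg)
wm=wristmodel()
p,d=capture('wrist');cv2.imwrite('pics/w3.png',p[:,:,::-1])
hsv=cv2.cvtColor(p,cv2.COLOR_RGB2HSV)
m=(((hsv[...,0]<8)|(hsv[...,0]>172))&(hsv[...,1]>150)&(hsv[...,2]>60)).astype(np.uint8)
N,L,S,C=cv2.connectedComponentsWithStats(m)
for i in range(1,N):
    if S[i,4]>30:
        ys,xs=np.where(L==i);bx=cv2.minAreaRect(np.stack([xs,ys],1).astype(np.float32));print(S[i],C[i],bx)
        print(isect(ray('',C[i],wm),ray('top',(230.8,179.2))))
        o,dd=ray('',C[i],wm);dm=np.median(d[ys,xs]);print(o+dd*dm)
"
```

```text
t 8.05 q [ 11.2224  25.9824 110.7162 -27.8078  18.4802 -47.1924] pos [0.5519 0.1778 0.1769] op 0.547263005444189 F [-0.389  -0.3703  0.2036]
trans units [-0.3002 -0.0954  3.6343] dr units [-0.0082  0.0087 -0.005 ]
[233 184  20  58 937] [242.6499 213.3533] ((242.5, 212.5), (57.0, 19.0), 90.0)
(array([0.5945, 0.1692, 0.1161]), np.float64(0.0009014864969503362))
[0.5922 0.1691 0.1179]
```

View pics/w3.png

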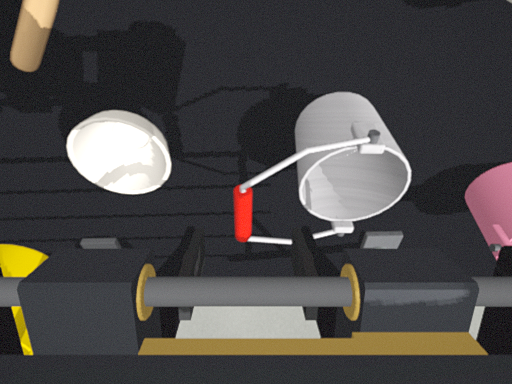

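The sleeve sits between the jaws and parallel to them, at pixel (243,213), about (0.595, 0.169, 0.112). Advancing to grasp.

{"fn": "arm_command", "kwargs": {
  "commands": [
    {"translation": [-0.06,-0.03,0.5],"dr": [0,0,0],"jaw": 0.45},
    {"translation": [-0.06,-0.03,0.5],"dr": [0,0,0],"jaw": 0.45},
    {"translation": [-0.06,-0.03,0.5],"dr": [0,0,0],"jaw": 0.45},
    {"translation": [-0.06,-0.03,0.5],"dr": [0,0,0],"jaw": 0.45},
    {"translation": [-0.06,0,0.5],"dr": [0,0,0],"jaw": 0.45},
    {"translation": [0,0,0.5],"dr": [0,0,0],"jaw": 0.45},
    {"translation": [0,0,0.5],"dr": [0,0,0],"jaw": 0.45},
    {"translation": [0,0,0],"dr": [0,0,0],"jaw": 0.45}
  ]
}}

```text
time_s: 8.77
position: [0.5988, 0.1675, 0.1022]
tcp_rot: [[-0.877, 0.124, 0.465], [0.108, 0.992, -0.06], [-0.469, -0.002, -0.883]]
force: [-0.3, 0.1, 0.4]
opening: 0.548
```

```bash
python3 -c "
from kin import *
delta(tcpof([.595,.1695,.111]),Rg)
p,d=capture('wrist');cv2.imwrite('pics/w4.png',p[:,:,::-1])
p,d=capture('top');cv2.imwrite('pics/t4.png',cv2.resize(p[130:250,150:310,::-1],None,fx=4,fy=4))"
```

```text
t 8.7667 q [  8.9859  36.115  107.9992 -40.6303  11.6457 -35.7167] pos [0.5988 0.1675 0.1022] op 0.5475791413312346 F [-0.3095  0.1212  0.4301]
trans units [-0.0237  0.062   0.0549] dr units [-0.0233 -0.0074 -0.006 ]
```

View pics/w4.png

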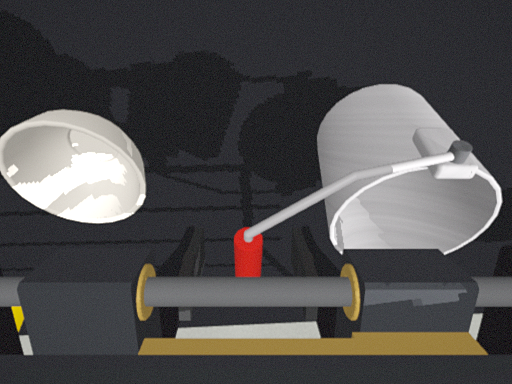

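View pics/t4.png

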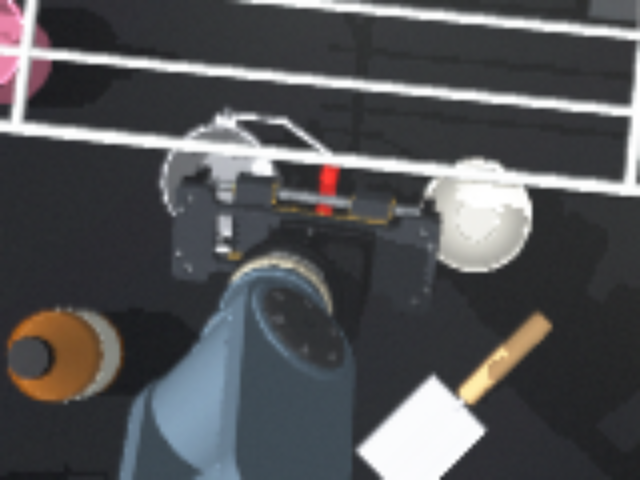

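The sleeve is centred between the open fingers at wrist pixel (248,255), with nothing touching. Closing.

{"fn": "arm_command", "kwargs": {
  "commands": [
    {"translation": [0,0.06,0.05],"dr": [0,0,0],"jaw": 0.6},
    {"translation": [0,0,0],"dr": [0,0,0],"jaw": 0.7},
    {"translation": [0,0,0],"dr": [0,0,0],"jaw": 0.8},
    {"translation": [0,0,0],"dr": [0,0,0],"jaw": 0.9},
    {"translation": [0,0,0],"dr": [0,0,0],"jaw": 1},
    {"translation": [0,0,0],"dr": [0,0,0],"jaw": 1},
    {"translation": [0,0,0],"dr": [0,0,0],"jaw": 1},
    {"translation": [0,0,0],"dr": [0,0,0],"jaw": 1}
  ]
}}

```text
time_s: 9.53
position: [0.5988, 0.1695, 0.102]
tcp_rot: [[-0.876, 0.123, 0.466], [0.108, 0.992, -0.059], [-0.469, -0.002, -0.883]]
force: [-0.1, -3.1, 1.4]
opening: 0.135
```

```bash
python3 -c "
from kin import *
s=read_state()
delta(tcpof([.595,.1695,.111]),Rg)
g=s['position']-.011*s['tcp_rot'][:,2];print('grasp',g,s['moment'],Rg.T@s['force'])
wm=wristmodel();p,d=capture('wrist');cv2.imwrite('pics/w5.png',p[:,:,::-1])"
```

```text
t 9.5333 q [  9.2137  36.1699 107.931  -41.0047  11.7035 -35.188 ] pos [0.5988 0.1695 0.102 ] op 0.13476214074030288 F [-0.056  -3.0561  1.418 ]
trans units [-0.0361 -0.0171  0.0526] dr units [-0.0201 -0.0005  0.0003]
grasp [0.5937 0.1701 0.1117] [-0.2035  0.1211 -0.2172] [-0.9455 -3.0401 -1.1032]
```

View pics/w5.png

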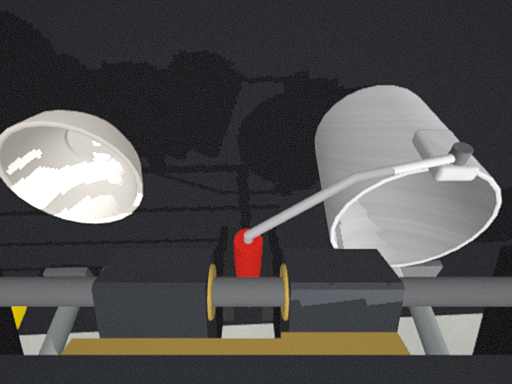

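```bash
python3 -c "
import numpy as np
th=np.linspace(1.319,0,25);y=.092-.095*np.sin(th);h=.095*np.cos(th)
for i in range(24):
  dy=(y[i+1]-y[i])/.025;dh=(h[i+1]-h[i])/.025
  print(i,[round(-.4695*dh,3),round(dy,3),round(-.8829*dh,3)])"
```

```text
0 [np.float64(-0.094), np.float64(0.058), np.float64(-0.177)]
1 [np.float64(-0.093), np.float64(0.069), np.float64(-0.174)]
2 [np.float64(-0.091), np.float64(0.079), np.float64(-0.171)]
3 [np.float64(-0.089), np.float64(0.09), np.float64(-0.166)]
4 [np.float64(-0.086), np.float64(0.1), np.float64(-0.162)]
5 [np.float64(-0.083), np.float64(0.11), np.float64(-0.157)]
6 [np.float64(-0.08), np.float64(0.119), np.float64(-0.151)]
7 [np.float64(-0.077), np.float64(0.129), np.float64(-0.145)]
8 [np.float64(-0.074), np.float64(0.138), np.float64(-0.139)]
9 [np.float64(-0.07), np.float64(0.146), np.float64(-0.132)]
10 [np.float64(-0.066), np.float64(0.154), np.float64(-0.125)]
11 [np.float64(-0.062), np.float64(0.161), np.float64(-0.117)]
12 [np.float64(-0.058), np.float64(0.168), np.float64(-0.109)]
13 [np.float64(-0.053), np.float64(0.175), np.float64(-0.101)]
14 [np.float64(-0.049), np.float64(0.181), np.float64(-0.092)]
15 [np.float64(-0.044), np.float64(0.186), np.float64(-0.083)]
16 [np.float64(-0.039), np.float64(0.191), np.float64(-0.074)]
17 [np.float64(-0.034), np.float64(0.196), np.float64(-0.064)]
18 [np.float64(-0.029), np.float64(0.199), np.float64(-0.055)]
19 [np.float64(-0.024), np.float64(0.202), np.float64(-0.045)]
20 [np.float64(-0.019), np.float64(0.205), np.float64(-0.035)]
21 [np.float64(-0.013), np.float64(0.207), np.float64(-0.025)]
22 [np.float64(-0.008), np.float64(0.208), np.float64(-0.015)]
23 [np.float64(-0.003), np.float64(0.209), np.float64(-0.005)]
```

{"fn": "arm_command", "kwargs": {
  "commands": [
    {"translation": [-0.09,0.06,-0.18],"dr": [0,0,0],"jaw": 1},
    {"translation": [-0.09,0.07,-0.17],"dr": [0,0,0],"jaw": 1},
    {"translation": [-0.09,0.08,-0.17],"dr": [0,0,0],"jaw": 1},
    {"translation": [-0.09,0.09,-0.17],"dr": [0,0,0],"jaw": 1},
    {"translation": [-0.09,0.1,-0.16],"dr": [0,0,0],"jaw": 1},
    {"translation": [-0.08,0.11,-0.16],"dr": [0,0,0],"jaw": 1}
  ]
}}

```text
time_s: 10.08
position: [0.6004, 0.1826, 0.1309]
tcp_rot: [[-0.876, 0.122, 0.466], [0.108, 0.992, -0.059], [-0.47, -0.001, -0.883]]
force: [-0.1, -1.8, 0.9]
opening: 0.131
```

{"fn": "arm_command", "kwargs": {
  "commands": [
    {"translation": [-0.08,0.12,-0.15],"dr": [0,0,0],"jaw": 1},
    {"translation": [-0.08,0.13,-0.145],"dr": [0,0,0],"jaw": 1},
    {"translation": [-0.07,0.14,-0.14],"dr": [0,0,0],"jaw": 1},
    {"translation": [-0.07,0.145,-0.13],"dr": [0,0,0],"jaw": 1},
    {"translation": [-0.07,0.155,-0.125],"dr": [0,0,0],"jaw": 1},
    {"translation": [-0.06,0.16,-0.12],"dr": [0,0,0],"jaw": 1}
  ]
}}

```text
time_s: 10.58
position: [0.603, 0.2046, 0.1536]
tcp_rot: [[-0.876, 0.122, 0.466], [0.107, 0.993, -0.058], [-0.47, -0.0, -0.883]]
force: [0.5, 0.4, -0.2]
opening: 0.129
```

```bash
python3 -c "
from kin import *
s=read_state()
th=1.319/2;y=.092-.095*np.sin(th);h=.095*np.cos(th)-.0237
delta(tcpof(np.array([.5937,.1701,.1117])+Rg[:,1]*y+np.array([0,0,h])),Rg)
print(s['moment'])
p,d=capture('wrist');cv2.imwrite('pics/w6.png',p[:,:,::-1])
p,d=capture('scene');cv2.imwrite('pics/s6.png',cv2.resize(p[90:290,180:440,::-1],None,fx=3,fy=3))"
```

```text
t 10.5833 q [ 13.0718  31.6047 103.7277 -27.7972  20.2788 -45.8183] pos [0.603  0.2046 0.1536] op 0.12887239331971323 F [ 0.5295  0.4431 -0.2478]
trans units [ 0.0004 -0.0636  0.0126] dr units [-0.0032  0.0061  0.0011]
[ 0.2159  0.2148 -0.0518]
```

View pics/w6.png

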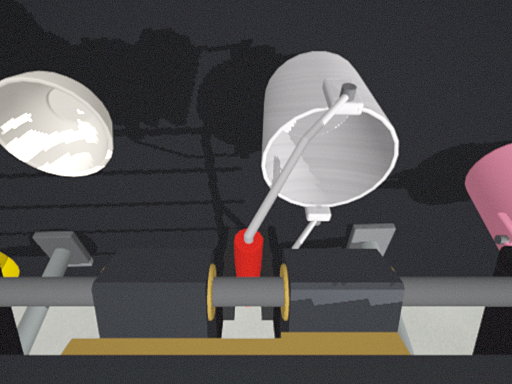

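View pics/s6.png

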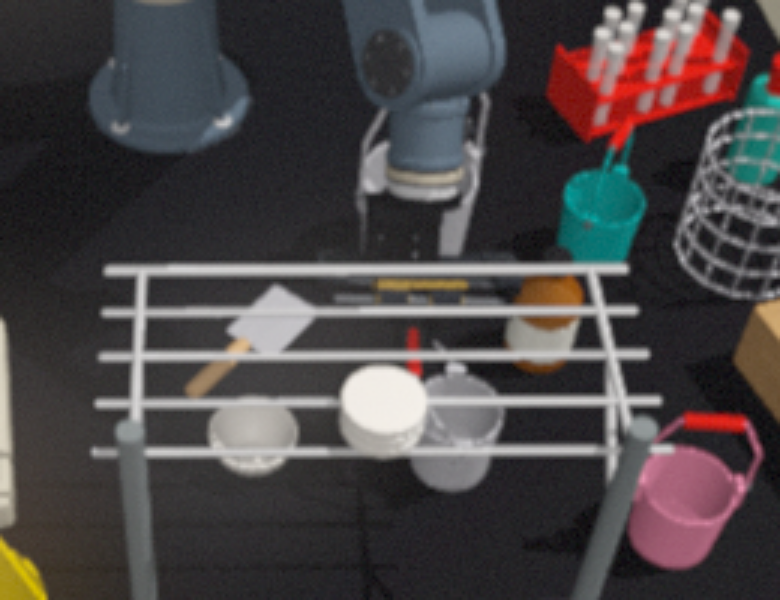

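The bail is half raised, the pail stands level, and forces are about 1 N. The sleeve stays held at wrist pixel (248,255). Continuing the arc.

{"fn": "arm_command", "kwargs": {
  "commands": [
    {"translation": [-0.06,0.16,-0.11],"dr": [0,0,0],"jaw": 1},
    {"translation": [-0.055,0.165,-0.1],"dr": [0,0,0],"jaw": 1},
    {"translation": [-0.05,0.17,-0.09],"dr": [0,0,0],"jaw": 1},
    {"translation": [-0.045,0.18,-0.085],"dr": [0,0,0],"jaw": 1},
    {"translation": [-0.04,0.18,-0.075],"dr": [0,0,0],"jaw": 1},
    {"translation": [-0.035,0.19,-0.065],"dr": [0,0,0],"jaw": 1}
  ]
}}

```text
time_s: 11.18
position: [0.6058, 0.2301, 0.1681]
tcp_rot: [[-0.877, 0.122, 0.465], [0.107, 0.992, -0.059], [-0.469, -0.002, -0.883]]
force: [-0.1, 0.4, -3.6]
opening: 0.13
```

{"fn": "arm_command", "kwargs": {
  "commands": [
    {"translation": [-0.03,0.2,-0.055],"dr": [0,0,0],"jaw": 1},
    {"translation": [-0.025,0.2,-0.045],"dr": [0,0,0],"jaw": 1},
    {"translation": [-0.02,0.2,-0.035],"dr": [0,0,0],"jaw": 1},
    {"translation": [-0.01,0.2,-0.025],"dr": [0,0,0],"jaw": 1},
    {"translation": [-0.01,0.2,-0.015],"dr": [0,0,0],"jaw": 1},
    {"translation": [0,0.2,0],"dr": [0,0,0],"jaw": 1}
  ]
}}

```text
time_s: 11.68
position: [0.6098, 0.2599, 0.1732]
tcp_rot: [[-0.876, 0.122, 0.466], [0.107, 0.992, -0.059], [-0.47, -0.001, -0.883]]
force: [-0.2, -0.8, -4.5]
opening: 0.133
```

{"fn": "arm_command", "kwargs": {
  "commands": [
    {"translation": [0,0,0],"dr": [0,0,0],"jaw": 1},
    {"translation": [0,0,0],"dr": [0,0,0],"jaw": 1},
    {"translation": [0,0,0],"dr": [0,0,0],"jaw": 1},
    {"translation": [0,0,0],"dr": [0,0,0],"jaw": 1}
  ]
}}

```text
time_s: 12.02
position: [0.6098, 0.2593, 0.1732]
tcp_rot: [[-0.876, 0.122, 0.466], [0.107, 0.992, -0.059], [-0.47, -0.001, -0.883]]
force: [-0.3, 0.0, -5.1]
opening: 0.13
```

```bash
python3 -c "
from kin import *
s=read_state()
delta(tcpof(np.array([.5937,.1701,.1117])+Rg[:,1]*.092+np.array([0,0,.0713])),Rg)
print('grasp',s['position']-.011*s['tcp_rot'][:,2],s['moment'])
p,d=capture('wrist');cv2.imwrite('pics/w7.png',p[:,:,::-1])
p,d=capture('scene');cv2.imwrite('pics/s7.png',cv2.resize(p[90:290,180:440,::-1],None,fx=3,fy=3))"
```

```text
t 12.0167 q [ 18.7038  31.6159  98.367  -26.8426  26.9855 -42.7053] pos [0.6098 0.2593 0.1732] op 0.12969364222522026 F [-0.3441  0.0387 -5.1195]
trans units [-0.0022  0.0596 -0.0027] dr units [-0.0125  0.0025  0.0014]
grasp [0.6047 0.26   0.1829] [0.2439 0.4827 0.0008]
```

View pics/w7.png

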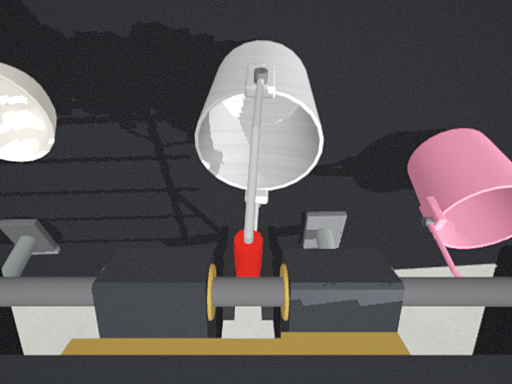

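View pics/s7.png

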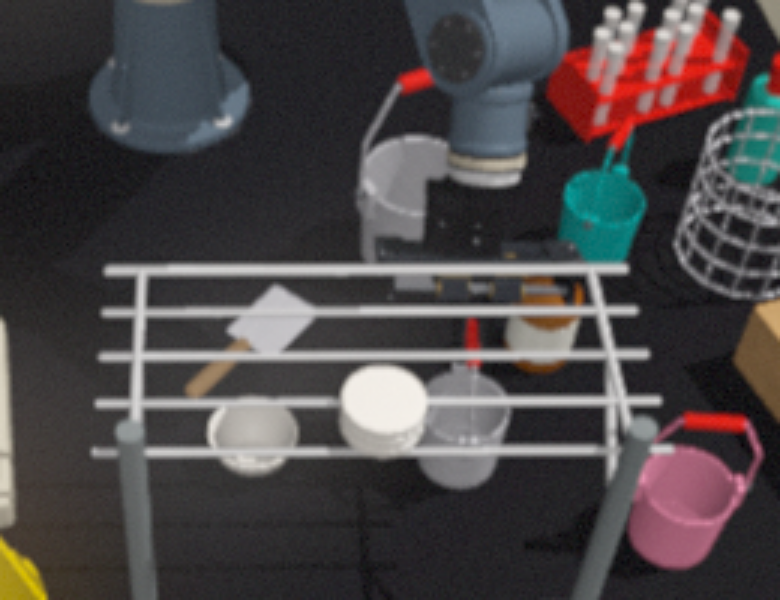

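```bash
python3 -c "
from kin import *
wm=wristmodel()
def oz(uv,z):
  o,d=ray('',uv,wm);return o+d*(z-o[2])/d[2]
a=oz((261,76),.088);b=oz((257,197),.088);print(a,b,(a+b)/2,np.linalg.norm(a-b))
s=read_state();g=s['position']-.011*s['tcp_rot'][:,2]
print('lateral',Rg[:,1]@(g-(a+b)/2), 'axial',(g-(a+b)/2)@[.9925,-.1219,0])"
```

```text
[0.5575 0.2734 0.088 ] [0.6619 0.2604 0.088 ] [0.6097 0.2669 0.088 ] 0.10523894260521224
lateral -0.007579752105991128 axial -0.004051049972668606
```

The bail is about 0.08 rad from upright and the pail moved about 8 mm. I'll centre it a bit, ease the upward pull and hold.

{"fn": "arm_command", "kwargs": {
  "commands": [
    {"translation": [0,0.1,0],"dr": [0,0,0],"jaw": 1},
    {"translation": [0.02,0.1,0.04],"dr": [0,0,0],"jaw": 1},
    {"translation": [0,0,0],"dr": [0,0,0],"jaw": 1},
    {"translation": [0,0,0],"dr": [0,0,0],"jaw": 1},
    {"translation": [0,0,0],"dr": [0,0,0],"jaw": 1},
    {"translation": [0,0,0],"dr": [0,0,0],"jaw": 1},
    {"translation": [0,0,0],"dr": [0,0,0],"jaw": 1}
  ]
}}

```text
time_s: 12.7
position: [0.6107, 0.2644, 0.1724]
tcp_rot: [[-0.876, 0.122, 0.467], [0.107, 0.993, -0.058], [-0.47, -0.001, -0.883]]
force: [0.1, -0.3, -2.6]
opening: 0.132
```

```bash
python3 -c "
from kin import *
s=read_state();print(s['force'],s['position'])
wm=wristmodel()
p,d=capture('wrist');cv2.imwrite('pics/w8.png',p[:,:,::-1])"
```

```text
[ 0.1015 -0.2609 -2.6295] [0.6107 0.2644 0.1724]
```

View pics/w8.png

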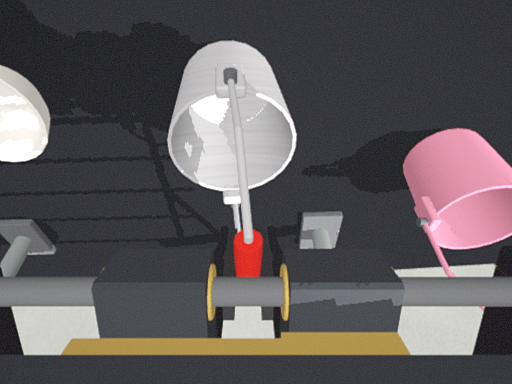

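```bash
python3 -c "
from kin import *
wm=wristmodel()
def oz(uv,z):
  o,d=ray('',uv,wm);return o+d*(z-o[2])/d[2]
a=oz((231,75),.088);b=oz((233,197),.088);print(a,b,(a+b)/2,np.linalg.norm(a-b),np.degrees(np.arctan2((b-a)[1],(b-a)[0])))
s=read_state();g=s['position']-.011*s['tcp_rot'][:,2];print(s['force'])
print('lateral',Rg[:,1]@(g-(a+b)/2))
p,d=capture('top');cv2.imwrite('pics/t8.png',cv2.resize(p[130:250,150:310,::-1],None,fx=4,fy=4))
p,d=capture('scene');cv2.imwrite('pics/s8.png',cv2.resize(p[90:290,180:440,::-1],None,fx=3,fy=3))
"
```

```text
[0.5552 0.2612 0.088 ] [0.6595 0.2462 0.088 ] [0.6073 0.2537 0.088 ] 0.1054401781945617 -8.173175187844253
[ 0.1818  0.0695 -3.437 ]
lateral 0.01100562027277264
```

View pics/t8.png

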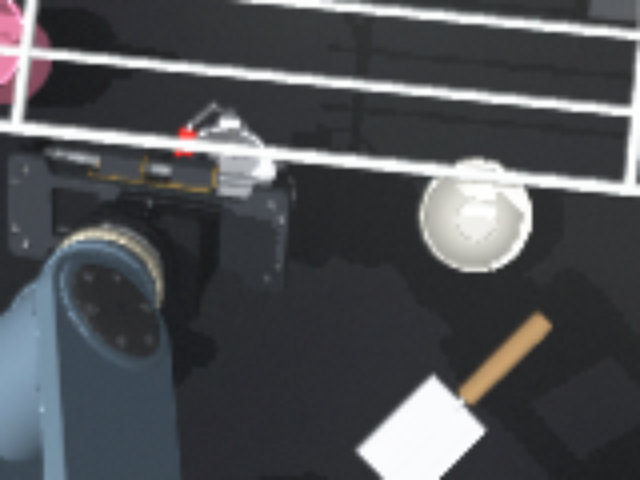

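View pics/s8.png

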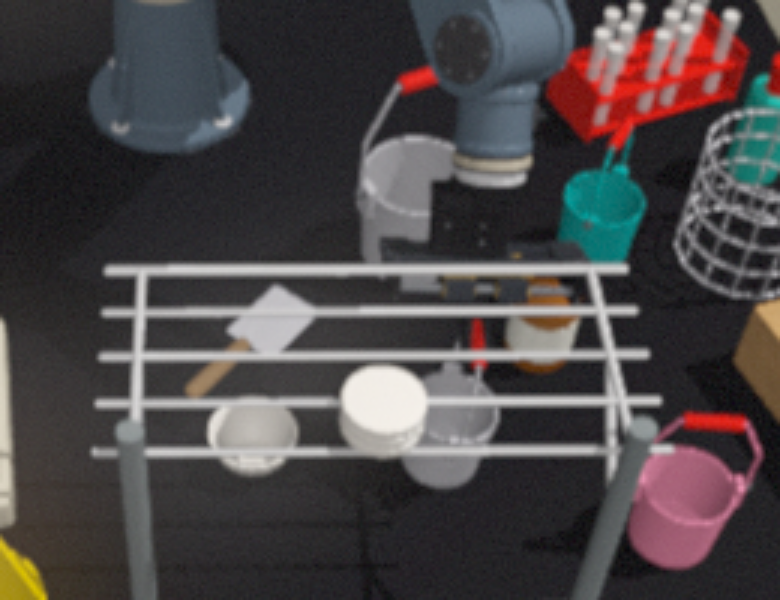

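The pail shifted under a light pull and the bail is now at about -0.12 rad. I'll lower slightly so the pail stands fully, re-centre, and hold.

{"fn": "arm_command", "kwargs": {
  "commands": [
    {"translation": [0.02,0,0.04],"dr": [0,0,0],"jaw": 1},
    {"translation": [0.02,0,0.04],"dr": [0,0,0],"jaw": 1},
    {"translation": [0,-0.1,0],"dr": [0,0,0],"jaw": 1},
    {"translation": [0,-0.1,0],"dr": [0,0,0],"jaw": 1},
    {"translation": [0,-0.1,0],"dr": [0,0,0],"jaw": 1},
    {"translation": [0,0,0],"dr": [0,0,0],"jaw": 1},
    {"translation": [0,0,0],"dr": [0,0,0],"jaw": 1},
    {"translation": [0,0,0],"dr": [0,0,0],"jaw": 1},
    {"translation": [0,0,0],"dr": [0,0,0],"jaw": 1},
    {"translation": [0,0,0],"dr": [0,0,0],"jaw": 1}
  ]
}}

```text
time_s: 13.68
position: [0.6098, 0.257, 0.1701]
tcp_rot: [[-0.876, 0.122, 0.466], [0.107, 0.993, -0.058], [-0.47, -0.001, -0.883]]
force: [-0.7, -0.4, -2.3]
opening: 0.129
```

```bash
python3 -c "
from kin import *
s=read_state();print(s['force'],s['position'],s['time_s'])
p,d=capture('wrist');cv2.imwrite('pics/w9.png',p[:,:,::-1])"
```

```text
[-0.6791 -0.4312 -2.313 ] [0.6098 0.257  0.1701] 13.6833
```

View pics/w9.png

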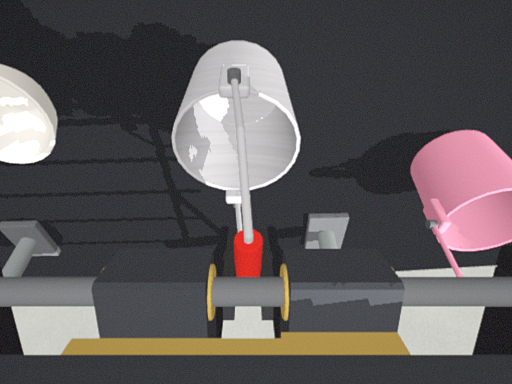

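```bash
python3 -c "
from kin import *
wm=wristmodel()
p,d=capture('wrist')
print(read_state()['force'])
def W(u,v):
  o,dd=ray('',(u,v),wm);return o+dd*d[v,u]
for uv in [(248,240),(248,250),(248,262),(177,130),(176,140),(297,140),(240,187),(235,188),(234,75),(228,85),(215,110),(210,60),(100,100),(400,300)]:print(uv,W(*uv),p[uv[1],uv[0]])
v,u=np.mgrid[40:195,165:305]
pts=np.array([W(a,b) for a,b in zip(u.ravel(),v.ravel())])
m=(pts[:,2]>.075)&(pts[:,2]<.10);Q=pts[m];print(len(Q),np.histogram(Q[:,2],bins=10))
A=np.c_[2*Q[:,:2],np.ones(len(Q))];s=np.linalg.lstsq(A,(Q[:,:2]**2).sum(1),rcond=None)[0];print(s[:2])
"
```

```text
[ 0.0587 -0.0588 -1.785 ]
(248, 240) [0.5809 0.2607 0.1842] [195 194 194]
(248, 250) [0.5828 0.2604 0.188 ] [230  48  35]
(248, 262) [0.5899 0.2596 0.1895] [223  49  37]
(177, 130) [0.5942 0.2088 0.0773] [146 143 142]
(176, 140) [0.5994 0.2073 0.0818] [149 148 149]
(297, 140) [0.6071 0.2916 0.085 ] [255 255 255]
(240, 187) [0.568  0.2586 0.1645] [183 181 183]
(235, 188) [0.6498 0.2418 0.0843] [236 234 235]
(234, 75) [0.5511 0.2563 0.0925] [106 105 106]
(228, 85) [0.5571 0.2519 0.0918] [206 205 207]
(215, 110) [0.6263 0.2244 0.0046] [255 255 255]
(210, 60) [0.5686 0.2337 0.0293] [189 187 188]
(100, 100) [0.6057 0.1213 0.0006] [40 42 42]
(400, 300) [0.5471 0.303  0.2295] [116 120 128]
3512 (array([441, 453, 472, 679, 849, 106, 158, 260,  77,  17]), array([0.075 , 0.0775, 0.0799, 0.0824, 0.0849, 0.0873, 0.0898, 0.0923,
       0.0947, 0.0972, 0.0996]))
[0.6042 0.249 ]
```

Depth checks: rim at 0.085, pail floor about 0.004, sleeve axis about 0.183. The pail stands on the bench with the bail about 0.1 rad from upright, roughly 10 mm from its start. Lifting back along the tool axis.

{"fn": "arm_command", "kwargs": {
  "commands": [
    {"translation": [0,0,-0.1],"dr": [0,0,0],"jaw": 1},
    {"translation": [0,0,-0.15],"dr": [0,0,0],"jaw": 1},
    {"translation": [0,0,-0.2],"dr": [0,0,0],"jaw": 1},
    {"translation": [0,0,-0.2],"dr": [0,0,0],"jaw": 1},
    {"translation": [0,0,-0.2],"dr": [0,0,0],"jaw": 1},
    {"translation": [0,0,-0.2],"dr": [0,0,0],"jaw": 1},
    {"translation": [0,0,-0.2],"dr": [0,0,0],"jaw": 1},
    {"translation": [0,0,-0.2],"dr": [0,0,0],"jaw": 1},
    {"translation": [0,0,-0.2],"dr": [0,0,0],"jaw": 1},
    {"translation": [0,0,-0.2],"dr": [0,0,0],"jaw": 1},
    {"translation": [0,0,-0.2],"dr": [0,0,0],"jaw": 1},
    {"translation": [0,0,-0.2],"dr": [0,0,0],"jaw": 1}
  ]
}}

```text
time_s: 14.78
position: [0.5832, 0.2603, 0.2201]
tcp_rot: [[-0.876, 0.122, 0.466], [0.107, 0.993, -0.058], [-0.47, -0.001, -0.883]]
force: [-0.3, -0.8, -4.2]
opening: 0.13
```

{"fn": "arm_command", "kwargs": {
  "commands": [
    {"translation": [0,0,0],"dr": [0,0,0],"jaw": 1},
    {"translation": [0,0,0],"dr": [0,0,0],"jaw": 1},
    {"translation": [0,0,0],"dr": [0,0,0],"jaw": 1},
    {"translation": [0,0,0],"dr": [0,0,0],"jaw": 1}
  ]
}}

```text
time_s: 15.12
position: [0.5835, 0.2602, 0.2194]
tcp_rot: [[-0.876, 0.122, 0.466], [0.107, 0.993, -0.058], [-0.47, -0.001, -0.883]]
force: [-1.1, -0.5, -4.4]
opening: 0.134
```

```bash
python3 -c "
from kin import *
s=read_state()
delta(tcpof([.52,.22,.285]),Rg);print(s['moment'])
p,d=capture('wrist');cv2.imwrite('pics/w10.png',p[:,:,::-1])
p,d=capture('scene');cv2.imwrite('pics/s10.png',cv2.resize(p[90:290,180:440,::-1],None,fx=3,fy=3))"
```

```text
t 15.1167 q [ 19.7455  26.174   99.2331 -24.0171  31.4696 -45.2201] pos [0.5835 0.2602 0.2194] op 0.13357164051946074 F [-1.1139 -0.5435 -4.3767]
trans units [ 0.8204 -1.9103 -2.968 ] dr units [-0.0117  0.0025  0.0032]
[ 0.1887  0.4877 -0.0347]
```

View pics/w10.png

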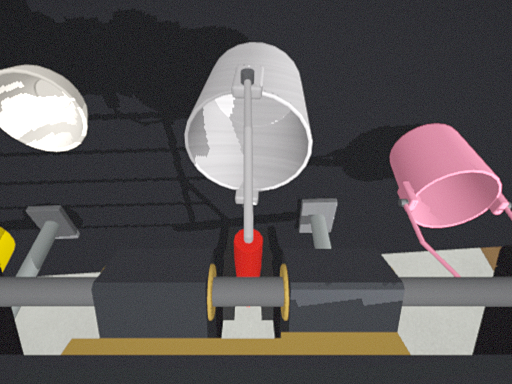

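View pics/s10.png

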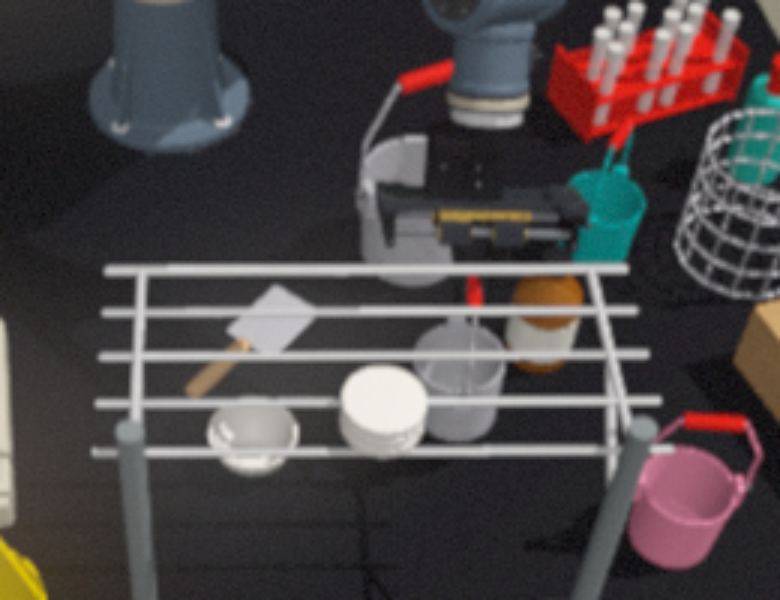

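The pail hangs level below the sleeve, about 50 mm up, at about 4.4 N. Backing out and up, then carrying across.

{"fn": "arm_command", "kwargs": {
  "commands": [
    {"translation": [0.04,-0.1,-0.15],"dr": [0,0,0],"jaw": 1},
    {"translation": [0.08,-0.18,-0.3],"dr": [0,0,0],"jaw": 1},
    {"translation": [0.08,-0.2,-0.3],"dr": [0,0,0],"jaw": 1},
    {"translation": [0.08,-0.2,-0.3],"dr": [0,0,0],"jaw": 1},
    {"translation": [0.08,-0.2,-0.3],"dr": [0,0,0],"jaw": 1},
    {"translation": [0.08,-0.2,-0.3],"dr": [0,0,0],"jaw": 1},
    {"translation": [0.08,-0.2,-0.3],"dr": [0,0,0],"jaw": 1},
    {"translation": [0.08,-0.2,-0.3],"dr": [0,0,0],"jaw": 1},
    {"translation": [0.08,-0.2,-0.3],"dr": [0,0,0],"jaw": 1},
    {"translation": [0.08,-0.2,-0.3],"dr": [0,0,0],"jaw": 1},
    {"translation": [0.08,-0.2,-0.15],"dr": [0,0,0],"jaw": 1}
  ]
}}

```text
time_s: 16.13
position: [0.5233, 0.215, 0.2772]
tcp_rot: [[-0.876, 0.122, 0.467], [0.107, 0.993, -0.058], [-0.471, -0.001, -0.882]]
force: [0.0, -0.1, -4.3]
opening: 0.132
```

{"fn": "arm_command", "kwargs": {
  "commands": [
    {"translation": [-0.03,-0.3,0.02],"dr": [0,0,0],"jaw": 1},
    {"translation": [-0.04,-0.4,0.02],"dr": [0,0,0],"jaw": 1},
    {"translation": [-0.05,-0.5,0.03],"dr": [0,0,0],"jaw": 1},
    {"translation": [-0.05,-0.5,0.03],"dr": [0,0,0],"jaw": 1},
    {"translation": [-0.05,-0.5,0.03],"dr": [0,0,0],"jaw": 1},
    {"translation": [-0.05,-0.5,0.03],"dr": [0,0,0],"jaw": 1},
    {"translation": [-0.05,-0.5,0.03],"dr": [0,0,0],"jaw": 1},
    {"translation": [-0.05,-0.5,0.03],"dr": [0,0,0],"jaw": 1},
    {"translation": [-0.05,-0.5,0.03],"dr": [0,0,0],"jaw": 1},
    {"translation": [-0.05,-0.5,0.03],"dr": [0,0,0],"jaw": 1},
    {"translation": [-0.05,-0.5,0.03],"dr": [0,0,0],"jaw": 1},
    {"translation": [-0.05,-0.5,0.03],"dr": [0,0,0],"jaw": 1}
  ]
}}

```text
time_s: 17.13
position: [0.5226, 0.0706, 0.2751]
tcp_rot: [[-0.876, 0.122, 0.466], [0.107, 0.993, -0.059], [-0.469, -0.002, -0.883]]
force: [-0.0, 0.1, -4.0]
opening: 0.132
```

```bash
python3 -c "
from kin import *
delta(tcpof([.52,-.2,.285]),Rg);delta(tcpof([.572,-.289,.285]),Rg)"
```

```text
t 17.1333 q [ -3.4329  11.4021 112.4294  -3.7506  28.2791 -83.5775] pos [0.5226 0.0706 0.2751] op 0.13237514276122106 F [-0.0189  0.0686 -4.0388]
trans units [ -1.255  -10.7561   0.6799] dr units [-0.0171 -0.0013  0.0054]
t 17.1333 q [ -3.4329  11.4021 112.4294  -3.7506  28.2791 -83.5775] pos [0.5226 0.0706 0.2751] op 0.13237514276122106 F [-0.0189  0.0686 -4.0388]
trans units [ -3.4592 -14.0352   1.8584] dr units [-0.0171 -0.0013  0.0054]
```

{"fn": "arm_command", "kwargs": {
  "commands": [
    {"translation": [-0.06,-0.5,0.03],"dr": [0,0,0],"jaw": 1},
    {"translation": [-0.06,-0.5,0.03],"dr": [0,0,0],"jaw": 1},
    {"translation": [-0.06,-0.5,0.03],"dr": [0,0,0],"jaw": 1},
    {"translation": [-0.06,-0.5,0.03],"dr": [0,0,0],"jaw": 1},
    {"translation": [-0.06,-0.5,0.03],"dr": [0,0,0],"jaw": 1},
    {"translation": [-0.06,-0.5,0.03],"dr": [0,0,0],"jaw": 1},
    {"translation": [-0.06,-0.5,0.03],"dr": [0,0,0],"jaw": 1},
    {"translation": [-0.06,-0.5,0.03],"dr": [0,0,0],"jaw": 1},
    {"translation": [-0.06,-0.5,0.03],"dr": [0,0,0],"jaw": 1},
    {"translation": [-0.06,-0.5,0.03],"dr": [0,0,0],"jaw": 1},
    {"translation": [-0.06,-0.5,0.03],"dr": [0,0,0],"jaw": 1},
    {"translation": [-0.06,-0.5,0.03],"dr": [0,0,0],"jaw": 1}
  ]
}}

```text
time_s: 18.13
position: [0.5241, -0.0808, 0.2758]
tcp_rot: [[-0.877, 0.122, 0.466], [0.107, 0.993, -0.059], [-0.469, -0.002, -0.883]]
force: [-0.3, 0.1, -3.8]
opening: 0.127
```

{"fn": "arm_command", "kwargs": {
  "commands": [
    {"translation": [-0.06,-0.5,0.03],"dr": [0,0,0],"jaw": 1},
    {"translation": [-0.06,-0.5,0.03],"dr": [0,0,0],"jaw": 1},
    {"translation": [-0.06,-0.5,0.03],"dr": [0,0,0],"jaw": 1},
    {"translation": [-0.06,-0.5,0.03],"dr": [0,0,0],"jaw": 1},
    {"translation": [-0.06,-0.5,0.03],"dr": [0,0,0],"jaw": 1},
    {"translation": [-0.06,-0.5,0.03],"dr": [0,0,0],"jaw": 1},
    {"translation": [-0.06,-0.5,0.03],"dr": [0,0,0],"jaw": 1},
    {"translation": [-0.06,-0.5,0.03],"dr": [0,0,0],"jaw": 1},
    {"translation": [-0.06,-0.5,0.03],"dr": [0,0,0],"jaw": 1},
    {"translation": [-0.06,-0.5,0.03],"dr": [0,0,0],"jaw": 1},
    {"translation": [0,-0.4,0],"dr": [0,0,0],"jaw": 1},
    {"translation": [0,-0.2,0],"dr": [0,0,0],"jaw": 1}
  ]
}}

```text
time_s: 19.13
position: [0.5238, -0.2226, 0.2765]
tcp_rot: [[-0.876, 0.123, 0.466], [0.108, 0.992, -0.06], [-0.47, -0.003, -0.883]]
force: [-1.0, 0.2, -4.8]
opening: 0.131
```

```bash
python3 -c "
from kin import *
delta(tcpof([.572,-.289,.285]),Rg)"
```

```text
t 19.1333 q [ -42.7241   14.7239  107.1683   26.4351   37.6385 -143.8712] pos [ 0.5238 -0.2226  0.2765] op 0.1309305426365752 F [-1.0303  0.2001 -4.7727]
trans units [-2.1345 -2.3988  1.2001] dr units [-0.0303  0.006   0.0003]
```

{"fn": "arm_command", "kwargs": {
  "commands": [
    {"translation": [-0.18,-0.2,0.1],"dr": [0,0,0],"jaw": 1},
    {"translation": [-0.18,-0.2,0.1],"dr": [0,0,0],"jaw": 1},
    {"translation": [-0.18,-0.2,0.1],"dr": [0,0,0],"jaw": 1},
    {"translation": [-0.18,-0.2,0.1],"dr": [0,0,0],"jaw": 1},
    {"translation": [-0.18,-0.2,0.1],"dr": [0,0,0],"jaw": 1},
    {"translation": [-0.18,-0.2,0.1],"dr": [0,0,0],"jaw": 1},
    {"translation": [-0.18,-0.2,0.1],"dr": [0,0,0],"jaw": 1},
    {"translation": [-0.18,-0.2,0.1],"dr": [0,0,0],"jaw": 1},
    {"translation": [-0.18,-0.2,0.1],"dr": [0,0,0],"jaw": 1},
    {"translation": [-0.18,-0.2,0.1],"dr": [0,0,0],"jaw": 1},
    {"translation": [-0.18,-0.2,0.1],"dr": [0,0,0],"jaw": 1},
    {"translation": [-0.18,-0.2,0.1],"dr": [0,0,0],"jaw": 1}
  ]
}}

```text
time_s: 20.13
position: [0.5784, -0.2883, 0.2756]
tcp_rot: [[-0.876, 0.122, 0.466], [0.107, 0.992, -0.059], [-0.47, -0.001, -0.883]]
force: [0.1, -0.4, -4.2]
opening: 0.13
```

{"fn": "arm_command", "kwargs": {
  "commands": [
    {"translation": [0,0,0],"dr": [0,0,0],"jaw": 1},
    {"translation": [0,0,0],"dr": [0,0,0],"jaw": 1},
    {"translation": [0,0,0],"dr": [0,0,0],"jaw": 1},
    {"translation": [0,0,0],"dr": [0,0,0],"jaw": 1},
    {"translation": [0,0,0],"dr": [0,0,0],"jaw": 1},
    {"translation": [0,0,0],"dr": [0,0,0],"jaw": 1}
  ]
}}

```text
time_s: 20.63
position: [0.5777, -0.2872, 0.2755]
tcp_rot: [[-0.876, 0.122, 0.466], [0.107, 0.993, -0.058], [-0.47, -0.001, -0.883]]
force: [-0.4, -0.7, -4.4]
opening: 0.133
```

```bash
cat > chk.py <<'E'
from kin import *
import sys
n=sys.argv[1]
delta(tcpof([.572,-.289,.285]),Rg)
wm=wristmodel();p,d=capture('wrist');cv2.imwrite(f'pics/w{n}.png',p[:,:,::-1])
t,td=capture('top');cv2.imwrite(f'pics/t{n}.png',cv2.resize(t[120:270,310:470,::-1],None,fx=4,fy=4))
sc,sd=capture('scene');cv2.imwrite(f'pics/s{n}.png',cv2.resize(sc[150:300,60:260,::-1],None,fx=4,fy=4))
o,_=ray('',(0,0),wm);v,u=np.mgrid[0:384,0:512]
K=wm["intrinsics"];X=np.stack([(u-K[0,2])/K[0,0]*d,(v-K[1,2])/K[1,1]*d,d],-1)@wm["pose"][:3,:3].T+o
np.save(f'X{n}.npy',X);cv2.imwrite(f'raw{n}.png',p[:,:,::-1])
E
python3 chk.py 11
```

```text
t 20.6333 q [ -44.0178   21.0504   96.9843   25.0866   41.729  -142.9234] pos [ 0.5777 -0.2872  0.2755] op 0.13286731807887298 F [-0.45   -0.6967 -4.4427]
trans units [ 0.0146 -0.1013  0.0034] dr units [-0.0066  0.0019  0.0032]
```

View pics/w11.png

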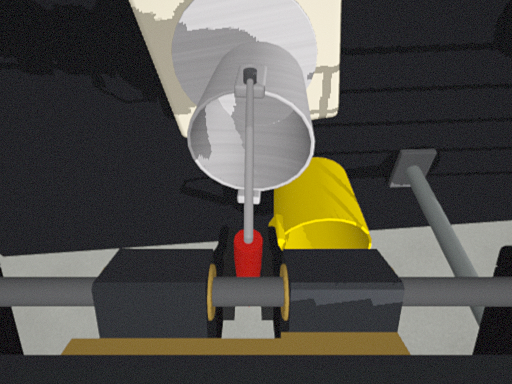

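View pics/s11.png

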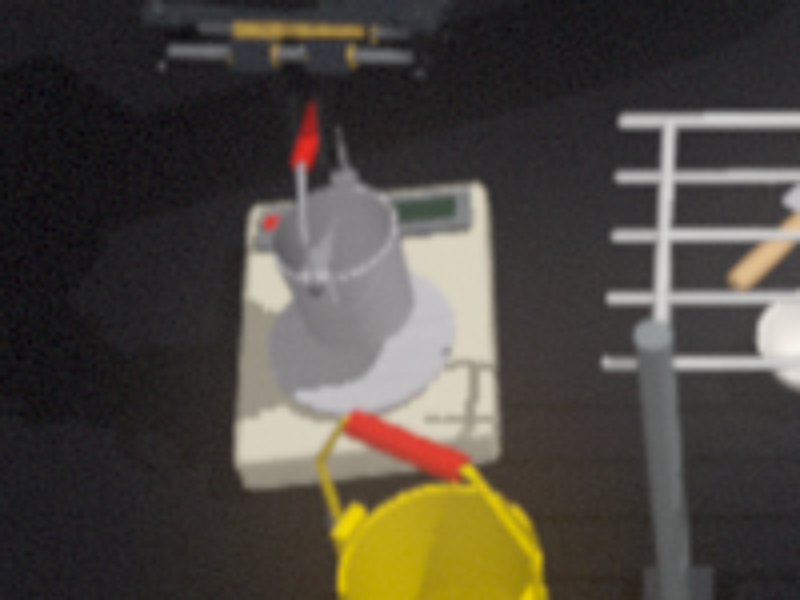

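View pics/t11.png

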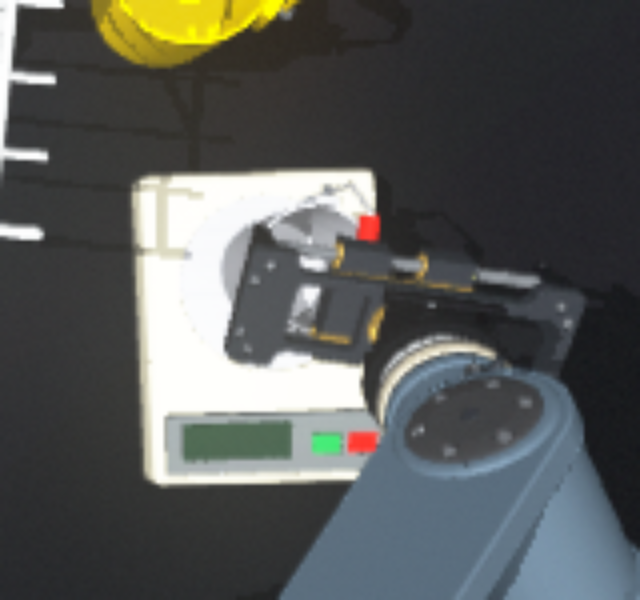

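```bash
cat > rim.py <<'E'
from kin import *
import sys
def rim(X,c,zb):
    Q=X.reshape(-1,3);Q=Q[(np.hypot(Q[:,0]-c[0],Q[:,1]-c[1])<.056)&(np.abs(Q[:,2]-zb)<.012)]
    a=np.degrees(np.arctan2(Q[:,1]-c[1],Q[:,0]-c[0]));out=[]
    for k in range(-180,180,8):
        m=(a>=k)&(a<k+8)&(np.hypot(Q[:,0]-c[0],Q[:,1]-c[1])>.03)
        if abs((k+4+7)%180-0)<14 or abs((k+4+7)%180-180)<14: continue  # ears/wire along pail x
        if m.sum()>4:
            s=Q[m];out.append(s[np.argsort(s[:,2])[-3:]].mean(0))
    Q=np.array(out);A=np.c_[Q[:,:2],np.ones(len(Q))]
    w=np.ones(len(Q),bool)
    for _ in range(4):
        pl=np.linalg.lstsq(A[w],Q[w,2],rcond=None)[0];r=A@pl-Q[:,2];w=np.abs(r)<max(.0015,1.5*np.median(np.abs(r)))
    S=Q[w];s=np.linalg.lstsq(np.c_[2*S[:,:2],np.ones(len(S))],(S[:,:2]**2).sum(1),rcond=None)[0]
    print("n",w.sum(),len(Q),"slope xy",pl[:2],"z at centre",pl@[s[0],s[1],1],"centre",s[:2],"r",np.sqrt(s[2]+s[0]**2+s[1]**2))
n=sys.argv[1];X=np.load(f"X{n}.npy");c=[float(sys.argv[2]),float(sys.argv[3])]
rim(X,c,float(sys.argv[4]))
# pan ellipse contour in raw
E
python3 rim.py 11 .572 -.288 .19
python3 - <<'E'
from h import *
# pan centre check from initial top depth: convex hull of points at pan height
z=np.load('top0.npz');p=z['p']
g=cv2.cvtColor(p,cv2.COLOR_RGB2LAB)[150:225,340:412];print(g[40,20],g[40,37],g[10,5],g[70,3])
E
```

```text
n 37 38 slope xy [0.0084 0.0947] z at centre 0.19110814329141212 centre [ 0.5767 -0.286 ] r 0.043290539232168655
[251 128 127] [250 128 127] [ 62 129 129] [ 64 127 130]
```

The rim reading shows the pail hanging about 0.09 rad off level about its x axis, which fits the hinge stiffness, so it will settle level on the pan. The foot centre is about (0.577, -0.278). I'll shift it to the pan middle and lower 30 mm.

{"fn": "arm_command", "kwargs": {
  "commands": [
    {"translation": [0.05,-0.11,-0.02],"dr": [0,0,0],"jaw": 1},
    {"translation": [0.05,-0.11,-0.02],"dr": [0,0,0],"jaw": 1},
    {"translation": [0.04,-0.11,-0.03],"dr": [0,0,0],"jaw": 1},
    {"translation": [0.07,0,0.13],"dr": [0,0,0],"jaw": 1},
    {"translation": [0.07,0,0.13],"dr": [0,0,0],"jaw": 1},
    {"translation": [0.07,0,0.13],"dr": [0,0,0],"jaw": 1},
    {"translation": [0.07,0,0.13],"dr": [0,0,0],"jaw": 1},
    {"translation": [0.07,0,0.13],"dr": [0,0,0],"jaw": 1},
    {"translation": [0.07,0,0.13],"dr": [0,0,0],"jaw": 1},
    {"translation": [0.07,0,0.13],"dr": [0,0,0],"jaw": 1},
    {"translation": [0.07,0,0.13],"dr": [0,0,0],"jaw": 1},
    {"translation": [0,0,0],"dr": [0,0,0],"jaw": 1}
  ]
}}

```text
time_s: 21.78
position: [0.5726, -0.2949, 0.2448]
tcp_rot: [[-0.877, 0.122, 0.465], [0.108, 0.993, -0.057], [-0.469, 0.0, -0.883]]
force: [-0.2, 1.0, -3.8]
opening: 0.133
```

```bash
python3 chk.py 12; python3 rim.py 12 .572 -.294 .161
```

```text
t 21.7833 q [ -45.0555   23.4255   98.9569   27.7779   38.3007 -147.1121] pos [ 0.5726 -0.2949  0.2448] op 0.1327382063292299 F [-0.1521  1.0076 -3.7656]
trans units [-0.708   0.2324 -1.0038] dr units [-0.0004 -0.0089 -0.0021]
n 36 38 slope xy [0.006  0.0553] z at centre 0.16039017860214458 centre [ 0.5711 -0.2977] r 0.043288404924961464
```

View pics/w12.png

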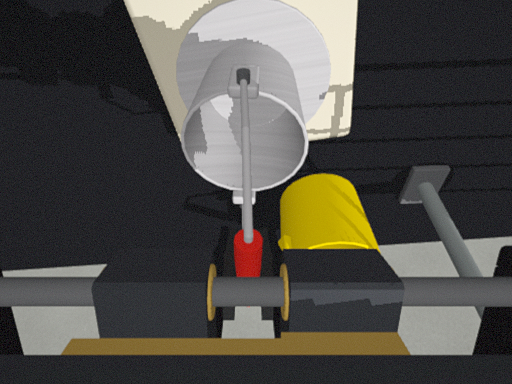

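The foot centre is now about (0.571, -0.293), about 9 mm above the pan. Lowering slowly.

{"fn": "arm_command", "kwargs": {
  "commands": [
    {"translation": [0.02,0.05,0.04],"dr": [0,0,0],"jaw": 1},
    {"translation": [0.02,0.05,0.04],"dr": [0,0,0],"jaw": 1},
    {"translation": [0.02,0,0.04],"dr": [0,0,0],"jaw": 1},
    {"translation": [0.02,0,0.04],"dr": [0,0,0],"jaw": 1},
    {"translation": [0.02,0,0.04],"dr": [0,0,0],"jaw": 1},
    {"translation": [0.02,0,0.04],"dr": [0,0,0],"jaw": 1}
  ]
}}

```text
time_s: 22.43
position: [0.5734, -0.2928, 0.2391]
tcp_rot: [[-0.876, 0.122, 0.466], [0.107, 0.993, -0.058], [-0.47, -0.001, -0.883]]
force: [0.4, -0.0, -4.7]
opening: 0.131
```

{"fn": "arm_command", "kwargs": {
  "commands": [
    {"translation": [0.01,0,0.02],"dr": [0,0,0],"jaw": 1},
    {"translation": [0.01,0,0.02],"dr": [0,0,0],"jaw": 1},
    {"translation": [0.01,0,0.02],"dr": [0,0,0],"jaw": 1},
    {"translation": [0,0,0],"dr": [0,0,0],"jaw": 1}
  ]
}}

```text
time_s: 22.77
position: [0.5734, -0.2929, 0.2375]
tcp_rot: [[-0.876, 0.122, 0.466], [0.107, 0.993, -0.058], [-0.47, -0.001, -0.883]]
force: [-0.4, -0.7, -4.3]
opening: 0.13
```

{"fn": "arm_command", "kwargs": {
  "commands": [
    {"translation": [0.01,0,0.02],"dr": [0,0,0],"jaw": 1},
    {"translation": [0.01,0,0.02],"dr": [0,0,0],"jaw": 1},
    {"translation": [0.01,0,0.02],"dr": [0,0,0],"jaw": 1},
    {"translation": [0,0,0],"dr": [0,0,0],"jaw": 1}
  ]
}}

```text
time_s: 23.1
position: [0.5736, -0.2929, 0.2359]
tcp_rot: [[-0.876, 0.122, 0.466], [0.107, 0.992, -0.058], [-0.47, -0.001, -0.883]]
force: [0.4, -0.2, -4.3]
opening: 0.131
```

{"fn": "arm_command", "kwargs": {
  "commands": [
    {"translation": [0.01,0,0.02],"dr": [0,0,0],"jaw": 1},
    {"translation": [0.01,0,0.02],"dr": [0,0,0],"jaw": 1},
    {"translation": [0,0,0],"dr": [0,0,0],"jaw": 1},
    {"translation": [0,0,0],"dr": [0,0,0],"jaw": 1}
  ]
}}

```text
time_s: 23.43
position: [0.5739, -0.2933, 0.2354]
tcp_rot: [[-0.876, 0.122, 0.467], [0.107, 0.992, -0.059], [-0.471, -0.002, -0.882]]
force: [-0.9, -0.0, -1.0]
opening: 0.131
```

```bash
python3 chk.py 13; python3 rim.py 13 .572 -.292 .152
```

```text
t 23.4333 q [ -44.818    24.1764   99.6425   28.6835   36.7665 -148.071 ] pos [ 0.5739 -0.2933  0.2354] op 0.13146795762924085 F [-0.9134 -0.0114 -1.0219]
trans units [-0.8501  0.1573 -1.3539] dr units [-0.0185  0.0169  0.004 ]
n 38 38 slope xy [-0.0091  0.0029] z at centre 0.15106962591645556 centre [ 0.572  -0.2933] r 0.04332782678006881
```

The pail is down: load is on the pan, rim level, centre (0.572, -0.293), about 4 mm off. Easing a bit more and opening.

{"fn": "arm_command", "kwargs": {
  "commands": [
    {"translation": [0.01,0,0.02],"dr": [0,0,0],"jaw": 1},
    {"translation": [0,0,0],"dr": [0,0,0],"jaw": 0.8},
    {"translation": [0,0,0],"dr": [0,0,0],"jaw": 0.7},
    {"translation": [0,0,0],"dr": [0,0,0],"jaw": 0.6},
    {"translation": [0,0,0],"dr": [0,0,0],"jaw": 0.5},
    {"translation": [0,0,0],"dr": [0,0,0],"jaw": 0.4},
    {"translation": [0,0,0],"dr": [0,0,0],"jaw": 0.4},
    {"translation": [0,0,0],"dr": [0,0,0],"jaw": 0.4},
    {"translation": [0,0,0],"dr": [0,0,0],"jaw": 0.4}
  ]
}}

```text
time_s: 24.33
position: [0.5735, -0.2929, 0.2341]
tcp_rot: [[-0.876, 0.122, 0.466], [0.107, 0.993, -0.058], [-0.47, -0.001, -0.883]]
force: [-0.2, -0.2, 0.7]
opening: 0.586
```

```bash
python3 chk.py 14; python3 rim.py 14 .572 -.293 .151
```

```text
t 24.3333 q [ -44.8129   24.2645   99.7175   28.725    36.7077 -148.1314] pos [ 0.5735 -0.2929  0.2341] op 0.5855060374023736 F [-0.2441 -0.215   0.7114]
trans units [-0.8863  0.1442 -1.3937] dr units [-0.0095  0.0041  0.0015]
n 38 38 slope xy [-0.0044  0.0005] z at centre 0.15084771457649587 centre [ 0.5715 -0.293 ] r 0.04344126555234413
```

View pics/w14.png

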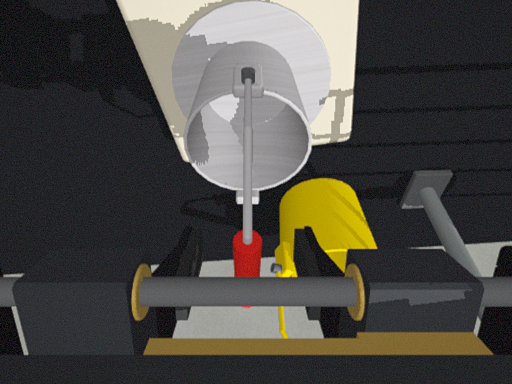

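The fingers are open on both sides of the sleeve at (248,258), and the pail stands level. Retreating along -z of the tool.

{"fn": "arm_command", "kwargs": {
  "commands": [
    {"translation": [0,0,-0.2],"dr": [0,0,0],"jaw": 0.4},
    {"translation": [0,0,-0.4],"dr": [0,0,0],"jaw": 0.4},
    {"translation": [0,0,-0.5],"dr": [0,0,0],"jaw": 0.4},
    {"translation": [0,0,-0.5],"dr": [0,0,0],"jaw": 0.4},
    {"translation": [0,0,-0.5],"dr": [0,0,0],"jaw": 0.4},
    {"translation": [0,0,-0.5],"dr": [0,0,0],"jaw": 0.4},
    {"translation": [0,0,-0.5],"dr": [0,0,0],"jaw": 0.4},
    {"translation": [0,0,-0.5],"dr": [0,0,0],"jaw": 0.4},
    {"translation": [0,0,0],"dr": [0,0,0],"jaw": 0.4},
    {"translation": [0,0,0],"dr": [0,0,0],"jaw": 0.4}
  ]
}}

```text
time_s: 25.32
position: [0.5314, -0.288, 0.3153]
tcp_rot: [[-0.875, 0.123, 0.468], [0.107, 0.992, -0.06], [-0.472, -0.003, -0.882]]
force: [-0.1, -0.4, 0.2]
opening: 0.602
```

```bash
python3 chk.py 15; python3 rim.py 15 .572 -.293 .151
python3 - <<'E'
from h import *
p,d=capture("top");cv2.imwrite("pics/tfinal.png",p[:,:,::-1])
E
```

```text
t 25.3167 q [ -48.0235   15.0328   99.1508   25.0541   46.5513 -145.3111] pos [ 0.5314 -0.288   0.3153] op 0.6021463851432343 F [-0.0749 -0.4409  0.2047]
trans units [-0.8518  0.165   2.2686] dr units [-0.0285  0.0255  0.0054]
n 38 38 slope xy [-0.0005  0.0005] z at centre 0.1509634013067542 centre [ 0.5717 -0.2932] r 0.04325612897799407
```

View pics/w15.png

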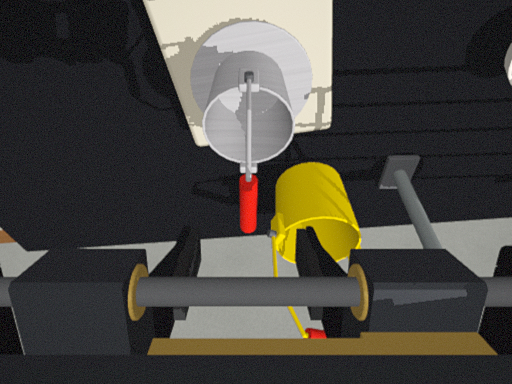

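View pics/tfinal.png

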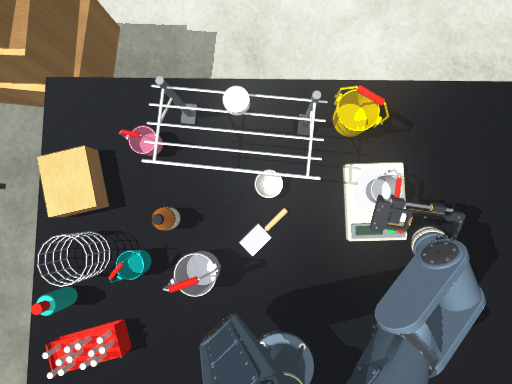

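View pics/s15.png

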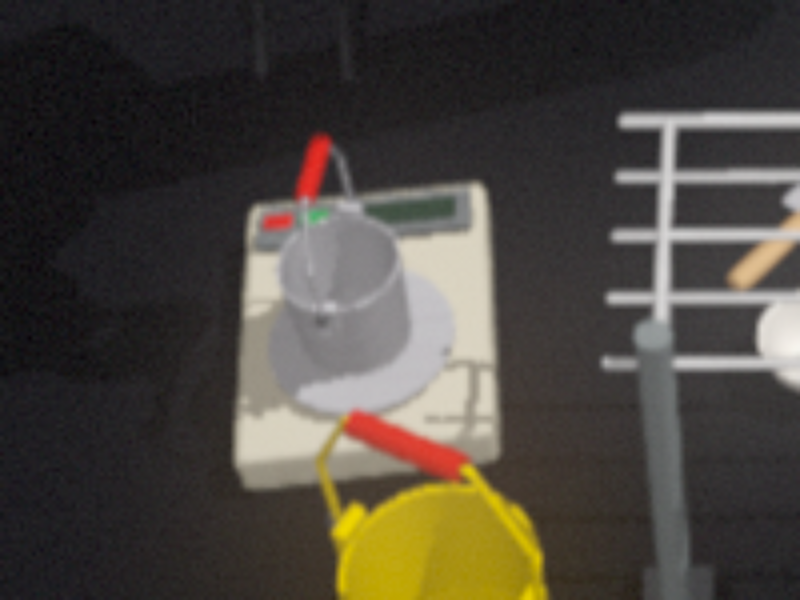

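The pail stands level and free on the pan, and the hand is well clear. The bowl (269,184), bottle (165,218) and spatula (262,231) are at their original pixels. Handing in.

```bash
python3 -c "
from rig import *
print(hand_in())"
```

```text
the job is handed in; nothing more can be done
None
```

The pail is standing on the balance pan, released, and the job is handed in at about 25.5 s. The hand-in gave no verdict. I gripped the red sleeve, swung the bail up in an arc, lifted the pail leaning back from the shelf, carried it across, lowered it slowly and backed away.

**Last checks:**
- **Position:** the rim centre is at (0.572, -0.293), about 4 mm from the measured pan middle. The last camera picture suggests the offset could be up to about 9 mm, still within the 25 mm allowed.
- **Level and height:** the rim slopes less than 0.001 rad and sits at 0.151 m, which matches the pail resting on the pan.
- **Contact:** the outside force on the tool is near zero and the hand is about 9 cm clear.
- **Other things:** the bowl, bottle and spatula are at their original places in the top view.

**Off plan:**
- **Approach:** the first approach, at a 45° lean, ran into a wrist singularity and fell short, so I used 28° instead.
- **Raising the bail:** a slight upward pull made the pail slide, and probably lift about 3 mm. I lowered it, checked it stood on the bench about 10 mm from its start with the bail within about 0.1 rad of upright, and then lifted.
- **Carrying:** the pail hung about 0.09 rad off level from the hinge's stiffness and levelled on the pan.

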